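# Set the core rod in a glass press mould and hold the upper half ready over it

### The arm

A 6-joint arm with a two-finger parallel gripper is mounted at the origin on the work surface. World frame = base frame: x ahead of the robot, y to its left, z up, the work surface at z = 0. Lengths are in m, angles in degrees, forces in N, time in s.
With the tool pointing down it reaches from about 0.35 to 0.975 m from the base axis. Payload 7.1 kg.
Tool frame: the origin (TCP) lies on the centre line of the jaws, within the pads' length; the fingertips stand 19 mm ahead of it and the grasp point (between the pads) is the TCP; z points along the fingers, y is the direction in which the jaws open and shut (so a half turn about z gives the same grasp; the last joint's range is limited). The gripper opens to 88 mm and grips with 3 to 60 N. Pads are 20 mm wide; open, the fingers measure 115 mm over their backs; the gripper's body (75 mm by 178 mm) begins 61 mm behind the grasp point.
Start: joints at [-65.317, 24.242, 93.386, -0, 62.372, -1.089], TCP at [0.272, -0.563, 0.242] pointing down, gripper open.
Joint ranges: [-172.04, 172.04], [-51.8, 120.97], [4.93, 147.93], [-75.15, 255.16], [6.16, 154.13], [-145.62, 145.62]. Speed limits (degrees/s): [136.94, 136.94, 172.46, 180, 180, 180].

### API

Orientations are given as [roll, pitch, yaw] about the fixed x, y, z axes, in that order (R = Rz(yaw) Ry(pitch) Rx(roll)).
In Python, from bench import state, optics, env gives the robot as it stands.
- The arm moves only by the tool move_arm, never from a script. Its argument "commands" is a list of rows, each an object of numbers: "x", "y", "z": the shift along the tool's x, y, z in m; "spin": the turn about the tool's z in rad; "claw": the finger opening in m, from 0 to 0.0878. In form: [{"x": .., "y": .., "z": .., "spin": .., "claw": ..}, ...]. A call has 1 to 12 rows; each row is the pose to reach, as a shift and turn from the pose measured when the call began, along the tool's axes at that moment; what a row does not reach only later rows make up. A row lasts 1/10 s, in which the tool goes at most 50 mm and 8.59 degrees, less where a joint would pass 70% of its speed; a pose out of reach is approached as far as the arm can. A call with a gripper value outside its range is refused whole. The fingers move at their own pace and stop on an object; "grip_force" is the grip in N (left out, the last holds). Time passes only in rows, so rows that repeat a pose let the fingers close. It gives the time, the measured TCP pose, the force and the opening at its end, in the units of the state.
- state(): the state, without advancing time (a new reading comes with each control period).
- optics.get_image(name): name is "scene" or "side" or "wrist"; returns a dict with "pixels" (420x560x3 uint8, red, green, blue), "z_map" (420x560 float32, m along the optical axis (not along the pixel's ray), 0 where there is no reading), "intrinsics" (3x3 intrinsics, pixels), "k1" (the pictures are not rectified: a ray, as slopes to the right and down, at radius r is drawn at 1 + k1 r^2 times it, then the intrinsics apply), "view" (4x4, takes a point from world to camera coordinates). Camera axes: x right, y down, z forward; pixel columns grow to the right and rows downward; lengths in m; the calibration is good to about 2 mm. A picture is of the moment at which its call begins.
- env.finish_job(): hands the job in, once; it reports no verdict.
The state is a dict: "time_s": time; "q": joint angles; "joint_velocities": joint speeds; "joint_efforts": joint torques, N m; "position": TCP position; "orientation": TCP orientation; "wrist_force": force on the tool from outside, world axes, zero at the start; "moment": the same for the moment, N m; "finger_gap": finger opening in m.
Only numpy, scipy, OpenCV 4.12 (cv2) and the standard library are available. Lean on these libraries where they do the work, as an engineer would, in place of code of your own. Each camera call takes 0.05 s, during which the arm holds its last target.

### The job

Set up the hand press mould: press the core rod down past the sprung jaw until it sits home in the clip, with its black core in the pocket of the lower half, and let go of it. Then lift the cast-iron upper half by its balance point and hold it level and square about 5 cm above the lower half, dowel holes over the dowels (its arm crosswise to the rod, out to either side), so that I can look over both faces before we close it. Finish holding it still there, not lowered and not put down; do not let it touch the mould or the rod, and leave the tin, the brush and the glass horse where they are.

Things in the scene. Friction and masses are not known exactly. Their poses are not given: they have to be found in the camera images.
- mould: Fixed lower half of a cast-iron press mould. Origin on the bench under the middle of its block; x along the rod's bed, z up. Block x -45..45, y -30..30, top face at z 60 (mm); a groove for the rod in both end walls, 14 wide, floor at z 54, chamfered. Foot plate 10 high. Two 10 mm dowels stand 18 proud of the face at (33, 18), (-33, -18). Rod clip at x -136..-114: 69 mm free between clip and block
- pocket (a point): Centre of the lower half's open pocket (48 x 28 mm, 12 deep) at the level of the top face, 60 mm above the bench; axes as the mould's. The middle of the core lies here when the rod is home
- clip_seat (a point): Point on the axis of the rod when home in the clip: (-125, 0, 60) mm in the mould's frame, axes as the mould's. The clip: two steel fork plates with a U slot 14 mm wide, floor at z 54, open upwards; +y prongs end at z 68, -y prongs at z 84, chamfered. Between the plates, on the +y side, stands the sprung jaw; its sloping nose (z 67 to 85) hangs over the slot
- jaw (a joint): Sprung jaw of the clip, hinged 36 mm below the seat about an axis along the rod; 0 = closed over the slot; opens outwards (+y) to 0.5 rad. A rod pushed straight down on its nose (some 5 to 10 N) opens it about 0.15 rad; when the rod is home it snaps back to 0
- rod: Core rod, about 0.26 kg: steel, 12 mm diameter, black core (18 mm diameter, 34 long) near the tip, wooden handle (22 mm diameter) at the other end. Origin on the axis in the middle of the core; x along the axis to the tip, 58 mm ahead; handle from x -150 to -250. Starts level in the rack, axis 46 mm above the bench, handle towards the robot. Home it lies along the mould's x, handle beyond the clip
- rod_grip (a point): Balance point of the core rod, on its axis at x -80 mm, a good place to grip it: between the rack's battens at the start, and between clip and block when the rod is home
- rod_clip (a point): Point on the rod's axis at x -125 mm; it comes to lie at clip_seat
- upper: Upper mould half, iron, 0.75 kg. Origin: centre of its flat underside; x away from its handle, z up. Block 60 (x) x 90 (y) x 14 mm, dowel holes at (18, -33), (-18, 33). A spine 12 wide, z 14..36, runs from x 26 to -60, then a round shank and from x -114 a 26 mm handle to -216. Starts level on the board, underside 22 above the bench, handle towards the robot. Its x goes along the mould's y, either way round
- balance (a point): Balance point of the upper half: top of its spine at x -35 mm, 36 mm above its underside; axes as the upper half's. Grip the 12 mm wide spine here from above, across its width; beside it there is free room down to z 14 over the block (which ends at x -30) and down to the board beyond
- rack: Fixed wooden rod rack 170 x 90 mm, origin under its middle, x along its rod. Two battens 16 mm thick at x -47 and 43, 50 mm high, with notches 15 wide and 10 deep; the plank between them is 12 high
- board: Fixed wooden board 240 x 140 x 22 mm on which the upper half lies, with a batten, 12 mm higher, under the handle
- tin: Bystander: a tin with a paper label, 66 mm diameter, 85 mm high, origin under its middle; leave alone
- brush: Bystander: a brush 200 mm long, lying; leave alone
- horse: Bystander: a small clear glass horse on a round wooden foot of 60 mm diameter, about 100 mm high, origin under its middle; leave alone
Mind the look-alikes: they are no part of the job. What is meant by the mould is not turquoise, and is the smaller of those in its own colour. There is more than one size of the rack; the one meant has the size given above.

How it is judged:
By the outcome, as a careful person would: the job done as asked, in the order asked, and still so for the second after the job is handed in, while the arm keeps its last pose, push and grip.
It also fails if it takes over 61 s, if anything falls off the work surface, if the arm or the gripper's body presses on something with over 40 N, if the wrist force passes 120 N, or if a joint passes its speed limit or range.

## Working session

There is one attempt and no reset: what is moved stays moved. The work goes in short steps, Python scripts to look and compute and a tool call to move; the robot and the scene stay as the last step left them, time stands still between calls to the robot, and variables do not carry over. Pictures are saved under pics/ and viewed, and the job is handed in when it is done.

Besides the shell and the picture viewer there is one more tool, called by a JSON object that holds its "op" and its "data", one argument or row to a line. move_arm: Moves the arm, as the interface text tells. Its arguments: {"type":"object","properties":{"commands":{"type":"array"},"grip_force":{"type":"number"}},"required":["commands"]}

```bash
ls; mkdir -p pics; cat > h.py <<'E'
import numpy as np, cv2
from bench import state, optics, env
def grab(n,tag):
    d=optics.get_image(n); cv2.imwrite(f'pics/{tag}.png',d['pixels'][:,:,::-1]); np.savez(f'pics/{tag}.npz',**{k:np.asarray(v) for k,v in d.items()}); return d
def load(tag): return dict(np.load(f'pics/{tag}.npz'))
def cloud(d):
    K=d['intrinsics'];h,w=d['z_map'].shape;k1=float(d['k1'])
    u,v=np.meshgrid(np.arange(w),np.arange(h))
    p=np.stack([u,v],-1).reshape(-1,1,2).astype(float)
    n=cv2.undistortPoints(p,K,np.array([k1,0,0,0,0.])).reshape(h,w,2)
    z=d['z_map'];P=np.dstack([n[...,0]*z,n[...,1]*z,z])
    V=d['view'];W=(P-V[:3,3])@V[:3,:3]
    W[z<=0]=np.nan
    return W
def proj(d,pts):
    V=d['view'];P=np.atleast_2d(pts)@V[:3,:3].T+V[:3,3]
    n=P[:,:2]/P[:,2:];r=(n**2).sum(1,keepdims=True);n=n*(1+float(d['k1'])*r)
    K=d['intrinsics'];return n@K[:2,:2].T+K[:2,2]
E
python3 -c "
from h import *
for n in ['scene','side','wrist']:
    d=grab(n,n+'0'); print(n,d['view'].round(3).tolist(),d['k1'])
print(state())"
```

```text
pics
scene [[0.494, 0.87, 0.002, -0.247], [0.613, -0.347, -0.71, -0.288], [-0.617, 0.352, -0.704, 1.887], [0.0, 0.0, 0.0, 1.0]] 0.037301150916862084
side [[-0.968, -0.249, -0.013, 0.506], [-0.155, 0.645, -0.748, 0.123], [0.195, -0.723, -0.663, 1.452], [0.0, 0.0, 0.0, 1.0]] -0.09350682771238122
wrist [[0.435, -0.9, -0.002, -0.623], [-0.862, -0.417, 0.287, -0.037], [-0.259, -0.123, -0.958, 0.391], [0.0, 0.0, 0.0, 1.0]] -0.0260111528257385
{'time_s': 0.15, 'q': array([-6.53170927e+01,  2.42743780e+01,  9.34187672e+01, -6.14753442e-04,
        6.23735766e+01, -1.08959456e+00]), 'joint_velocities': array([-0.09244496, -0.14390712, -0.14205043, -0.05308557,  0.0396741 ,
        0.00719522]), 'joint_efforts': array([-7.78452177e-04, -5.44986176e+01, -2.73920649e+01,  6.43886137e-02,
        2.05033331e-02, -7.60757371e-05]), 'position': array([ 0.27159603, -0.56246661,  0.2410981 ]), 'orientation': array([-1.79933280e+02, -7.24538356e-04,  2.57727869e+01]), 'wrist_force': array([-0.53681118, -0.58584775,  0.2454129 ]), 'moment': array([-0.02180711, -0.0133249 , -0.06745323]), 'finger_gap': 0.08785667757965782}
```

View pics/scene0.png

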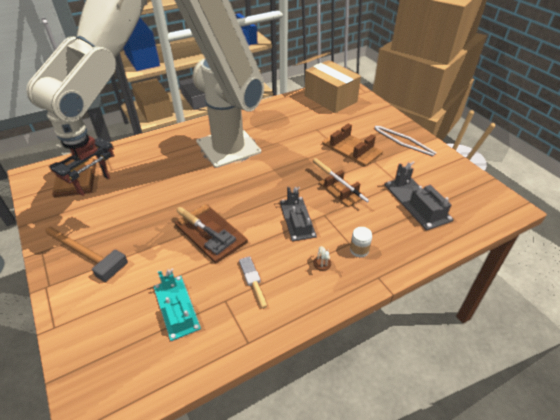

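View pics/side0.png

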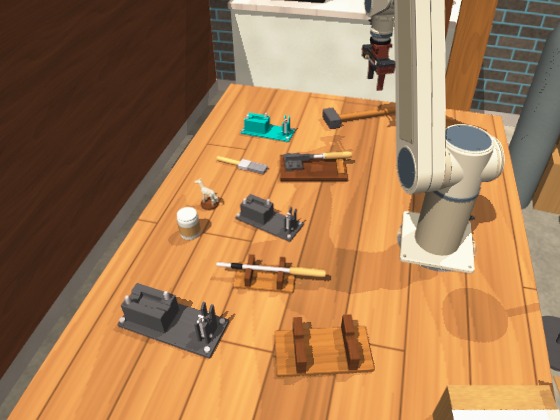

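View pics/wrist0.png

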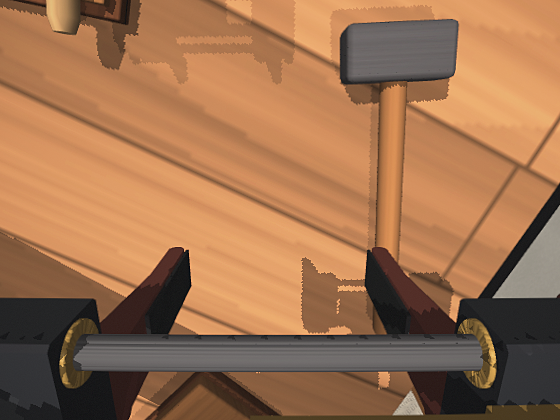

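The scene view shows the target mould (small, dark) at about (297,215), and the rod in its rack at (340,180). The upper half on its board is at (212,230). The turquoise mould at (177,305) and the large mould at (420,200) are look-alikes. Next I'll build top-down maps from the depth.

```bash
cat > top.py <<'E'
from h import *
import sys
def topmap(tags,x0,x1,y0,y1,res,name,up=1):
    H=int((x1-x0)/res);Wd=int((y1-y0)/res)
    zb=np.full((H,Wd),-1.);im=np.zeros((H,Wd,3),np.uint8)
    for t in tags:
        d=load(t);W=cloud(d).reshape(-1,3);c=d['pixels'].reshape(-1,3)
        ok=np.isfinite(W).all(1)&(W[:,2]<.2);W=W[ok];c=c[ok]
        i=((x1-W[:,0])/res).astype(int);j=((y1-W[:,1])/res).astype(int)
        m=(i>=0)&(i<H)&(j>=0)&(j<Wd)
        for a,b,z,cc in zip(i[m],j[m],W[m,2],c[m]):
            if z>zb[a,b]: zb[a,b]=z;im[a,b]=cc
    cv2.imwrite(name,cv2.resize(im[:,:,::-1],None,fx=up,fy=up,interpolation=0))
    return zb
if __name__=='__main__':
    for t in ['scene0','side0']:
        topmap([t],.25,.95,-.5,.4,.003,f'pics/top_{t}.png',2.4)
E
python3 top.py
python3 -c "
from h import *
d=load('scene0');W=cloud(d)
for uv in [(305,232),(300,232),(340,180),(323,168),(212,230),(190,216),(361,240),(322,262),(253,270)]:
    print(uv,W[uv[1],uv[0]].round(3))
d=load('side0');W=cloud(d)
for uv in [(258,212),(290,222),(270,270),(315,272),(292,160),(340,155),(188,216),(207,203),(250,165)]:
    print(uv,W[uv[1],uv[0]].round(3))
"
```

```text
(305, 232) [0.62  0.015 0.024]
(300, 232) [ 0.615 -0.003  0.029]
(340, 180) [0.47  0.265 0.046]
(323, 168) [0.381 0.244 0.05 ]
(212, 230) [ 0.483 -0.272  0.058]
(190, 216) [ 0.388 -0.314  0.063]
(361, 240) [0.784 0.124 0.083]
(322, 262) [ 0.765 -0.01   0.032]
(253, 270) [ 0.676 -0.216  0.02 ]
(258, 212) [0.557 0.062 0.061]
(290, 222) [0.451 0.076 0.054]
(270, 270) [0.464 0.27  0.047]
(315, 272) [0.339 0.253 0.053]
(292, 160) [ 0.521 -0.264  0.035]
(340, 155) [ 0.352 -0.304  0.058]
(188, 216) [0.752 0.154 0.085]
(207, 203) [0.753 0.01  0.013]
(250, 165) [ 0.671 -0.223  0.016]
```

View pics/top_scene0.png

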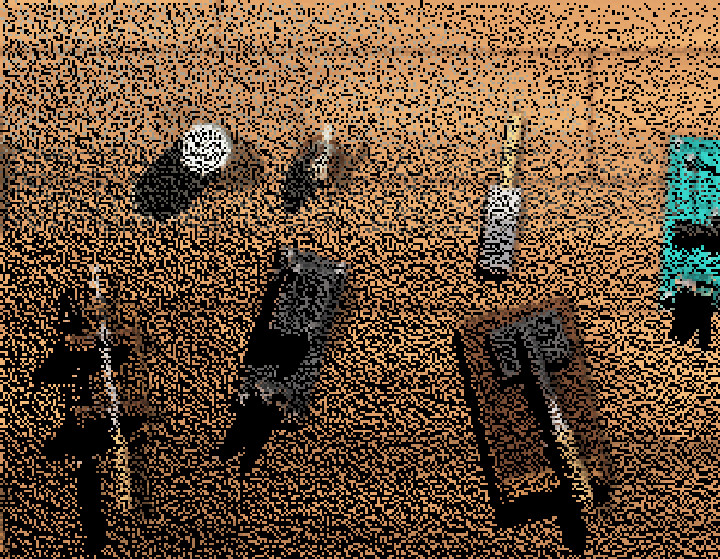

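View pics/top_side0.png

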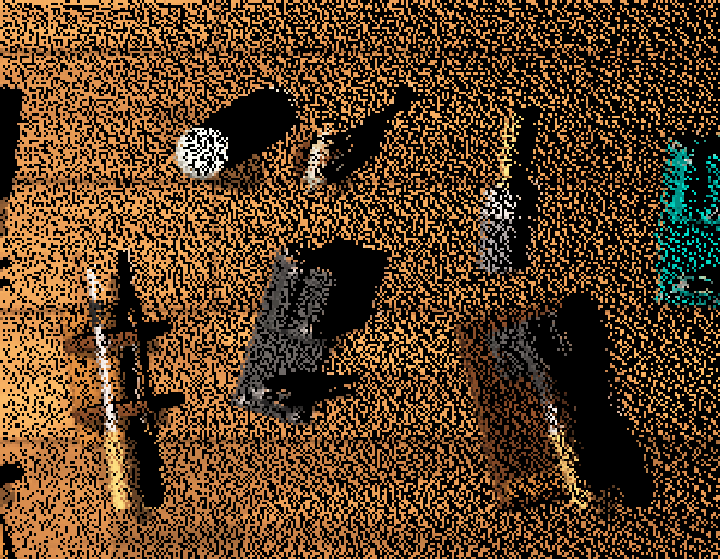

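```bash
cat >> h.py <<'E'
from scipy.spatial.transform import Rotation as Ro
def toolR(s): return Ro.from_euler('xyz',s['orientation'],degrees=True)
def plan(x,y,z,yaw=None,s=None):
    """shift & spin to reach TCP xyz with tool x-axis at world yaw (deg)"""
    s=s or state();R=toolR(s)
    sh=R.inv().apply(np.array([x,y,z])-s['position'])
    sp=0
    if yaw is not None:
        X=R.apply([1,0,0]);cur=np.degrees(np.arctan2(X[1],X[0]))
        dlt=(yaw-cur+180)%360-180; sp=-np.radians(dlt)
    print('t',round(s['time_s'],2),'pos',s['position'].round(4),'rpy',s['orientation'].round(2),'shift',sh.round(4),'spin',round(float(sp),4),'q6',s['q'][5].round(1),'F',s['wrist_force'].round(1),'gap',round(s['finger_gap'],4))
    return sh,sp
E
python3 -c "
from h import *
s=state();d=load('wrist0');V=d['view'];c=-V[:3,:3].T@V[:3,3]
R=toolR(s);print('cam in tool',R.inv().apply(c-s['position']).round(4),'axis',R.inv().apply(V[2,:3]).round(3),'right',R.inv().apply(V[0,:3]).round(3)); print(d['intrinsics'])
plan(.42,-.30,.30,None)
plan(.42,-.30,.30,60)
"
```

```text
cam in tool [ 0.0773 -0.0008 -0.1428] axis [-0.287 -0.001  0.958] right [0.    1.    0.001]
[[356.38845462   0.         277.43925687]
 [  0.         356.38845462 209.5795242 ]
 [  0.           0.           1.        ]]
t 0.15 pos [ 0.2716 -0.5625  0.2411] rpy [-179.93   -0.     25.77] shift [ 0.2478 -0.1719 -0.0587] spin 0.0 q6 -1.1 F [-0.5 -0.6  0.2] gap 0.0879
t 0.15 pos [ 0.2716 -0.5625  0.2411] rpy [-179.93   -0.     25.77] shift [ 0.2478 -0.1719 -0.0587] spin -0.5974 q6 -1.1 F [-0.5 -0.6  0.2] gap 0.0879
```

```bash
python3 -c "
from h import *
plan(.45,-.29,.30,20)
"
```

```text
t 0.15 pos [ 0.2716 -0.5625  0.2411] rpy [-179.93   -0.     25.77] shift [ 0.2791 -0.1679 -0.0587] spin 0.1008 q6 -1.1 F [-0.5 -0.6  0.2] gap 0.0879
```

{"op": "move_arm", "data": {
  "commands": [
    {"x":0.28,"y":-0.168,"z":-0.059,"spin":0.1,"claw":0.087},
    {"x":0.28,"y":-0.168,"z":-0.059,"spin":0.1,"claw":0.087},
    {"x":0.28,"y":-0.168,"z":-0.059,"spin":0.1,"claw":0.087},
    {"x":0.28,"y":-0.168,"z":-0.059,"spin":0.1,"claw":0.087},
    {"x":0.28,"y":-0.168,"z":-0.059,"spin":0.1,"claw":0.087},
    {"x":0.28,"y":-0.168,"z":-0.059,"spin":0.1,"claw":0.087},
    {"x":0.28,"y":-0.168,"z":-0.059,"spin":0.1,"claw":0.087},
    {"x":0.28,"y":-0.168,"z":-0.059,"spin":0.1,"claw":0.087},
    {"x":0.28,"y":-0.168,"z":-0.059,"spin":0.1,"claw":0.087},
    {"x":0.28,"y":-0.168,"z":-0.059,"spin":0.1,"claw":0.087}
  ]
}}

```text
time_s: 1.15
position: [0.4501, -0.2901, 0.2999]
orientation: [-179.9, 0.0, 20.0]
wrist_force: [-0.1, -0.5, 0.8]
finger_gap: 0.0872
```

```bash
python3 -c "
from h import *
grab('wrist','wU')
plan(.52,.0,.30,162)
"
```

```text
t 1.2 pos [ 0.45   -0.2903  0.2998] rpy [-1.799e+02  4.000e-02  1.997e+01] shift [ 1.650e-01 -2.489e-01  1.000e-04] spin -2.4789 q6 35.9 F [ 0.7 -0.8  0.2] gap 0.0871
```

View pics/wU.png

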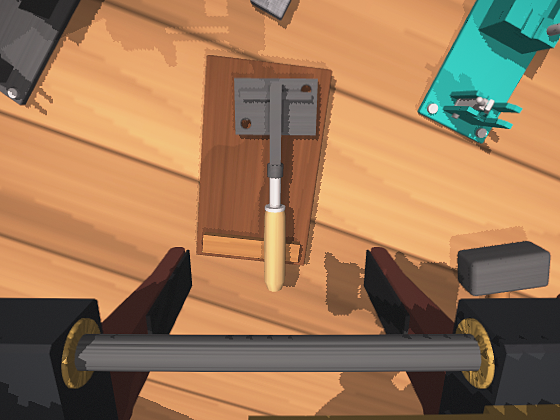

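```bash
python3 -c "
from h import *
d=load('wU');W=cloud(d);g=d['pixels']
w=W[70:145,225:325].reshape(-1,3)
for lo,hi in [(.030,.042),(.052,.064)]:
    m=(w[:,2]>lo)&(w[:,2]<hi);p=w[m]
    r=cv2.minAreaRect((p[:,:2]*1000).astype(np.float32));print(lo,m.sum(),r,np.median(p[:,2]))
    im=np.zeros(1)
# spine incl. fuller extent
w=W[70:170,225:325].reshape(-1,3);p=w[(w[:,2]>.052)&(w[:,2]<.064)]
c=np.median(p[:,:2],0);_,_,vt=np.linalg.svd(p[:,:2]-p[:,:2].mean(0));print('spine',p.mean(0),np.degrees(np.arctan2(vt[0,1],vt[0,0])))
t=(p[:,:2]-p[:,:2].mean(0))@vt[0];n=(p[:,:2]-p[:,:2].mean(0))@vt[1];print(np.percentile(t,[0,1,99,100]),np.percentile(n,[1,99]))
"
python3 - <<'E'
import cv2
im=cv2.imread('pics/wU.png')[60:190,200:350];cv2.imwrite('pics/wUz.png',cv2.resize(im,None,fx=4.5,fy=4.5,interpolation=cv2.INTER_CUBIC))
E
```

```text
0.03 3401 ((517.1184692382812, -261.8052978515625), (59.44783020019531, 90.31956481933594), 19.36138153076172) 0.03588578070696186
0.052 714 ((511.1173095703125, -264.3613586425781), (62.995601654052734, 11.446277618408203), 19.668548583984375) 0.05785974820941869
spine [ 0.49961513 -0.26817476  0.05761818] -160.48605454366142
[-0.04360353 -0.04350011  0.04665281  0.04724441] [-0.00552378  0.00586801]
```

View pics/wUz.png

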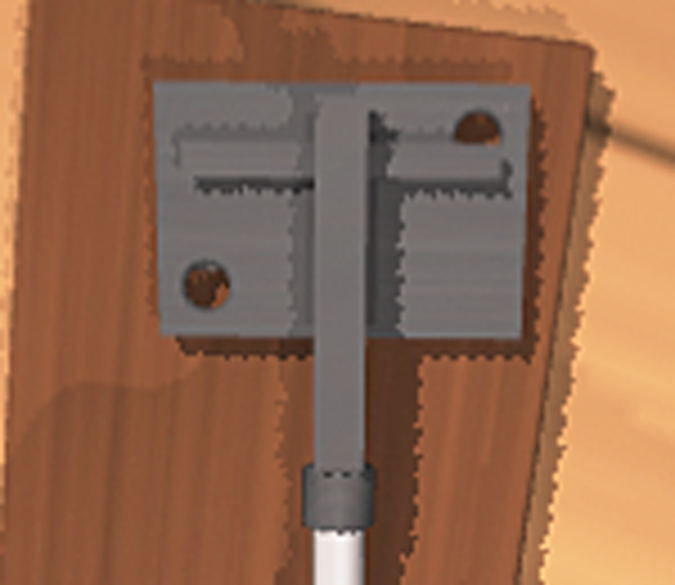

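```bash
python3 -c "
from h import *
plan(.567,.03,.30,162)
"
```

```text
t 1.2 pos [ 0.45   -0.2903  0.2998] rpy [-1.799e+02  4.000e-02  1.997e+01] shift [ 2.194e-01 -2.611e-01  1.000e-04] spin -2.4789 q6 35.9 F [ 0.7 -0.8  0.2] gap 0.0871
```

{"op": "move_arm", "data": {
  "commands": [
    {"x":0.22,"y":-0.26,"z":0,"spin":-1.65,"claw":0.087},
    {"x":0.22,"y":-0.26,"z":0,"spin":-1.65,"claw":0.087},
    {"x":0.22,"y":-0.26,"z":0,"spin":-1.65,"claw":0.087},
    {"x":0.22,"y":-0.26,"z":0,"spin":-1.65,"claw":0.087},
    {"x":0.22,"y":-0.26,"z":0,"spin":-1.65,"claw":0.087},
    {"x":0.22,"y":-0.26,"z":0,"spin":-1.65,"claw":0.087},
    {"x":0.22,"y":-0.26,"z":0,"spin":-1.65,"claw":0.087},
    {"x":0.22,"y":-0.26,"z":0,"spin":-1.65,"claw":0.087},
    {"x":0.22,"y":-0.26,"z":0,"spin":-1.65,"claw":0.087},
    {"x":0.22,"y":-0.26,"z":0,"spin":-1.65,"claw":0.087},
    {"x":0.22,"y":-0.26,"z":0,"spin":-1.65,"claw":0.087}
  ]
}}

```text
time_s: 2.3
position: [0.5679, 0.0279, 0.2996]
orientation: [-179.9, -0.1, 114.8]
wrist_force: [0.1, 0.3, -0.2]
finger_gap: 0.0871
```

```bash
python3 -c "
from h import *
plan(.567,.03,.30,162)
"
```

```text
t 2.3 pos [0.5679 0.0279 0.2996] rpy [-1.7991e+02 -1.1000e-01  1.1476e+02] shift [ 0.0023  0.     -0.0004] spin -0.8244 q6 -23.2 F [ 0.1  0.3 -0.2] gap 0.0871
```

{"op": "move_arm", "data": {
  "commands": [
    {"x":0.002,"y":0,"z":0,"spin":-0.82,"claw":0.087},
    {"x":0.002,"y":0,"z":0,"spin":-0.82,"claw":0.087},
    {"x":0.002,"y":0,"z":0,"spin":-0.82,"claw":0.087},
    {"x":0.002,"y":0,"z":0,"spin":-0.82,"claw":0.087},
    {"x":0.002,"y":0,"z":0,"spin":-0.82,"claw":0.087},
    {"x":0.002,"y":0,"z":0,"spin":-0.82,"claw":0.087},
    {"x":0.002,"y":0,"z":0,"spin":-0.82,"claw":0.087}
  ]
}}

```text
time_s: 3.0
position: [0.5671, 0.0284, 0.2992]
orientation: [180.0, -0.2, 161.7]
wrist_force: [0.4, 0.3, 0.4]
finger_gap: 0.0873
```

```bash
python3 -c "
from h import *
grab('wrist','wM')
plan(.42,.262,.30,188)
"
python3 - <<'E'
import cv2
im=cv2.imread('pics/wM.png');cv2.imwrite('pics/wMz.png',cv2.resize(im,None,fx=1.4,fy=1.4,interpolation=cv2.INTER_CUBIC))
E
```

```text
t 3.05 pos [0.5671 0.0286 0.2992] rpy [ 1.8000e+02 -1.7000e-01  1.6154e+02] shift [ 2.134e-01  1.749e-01 -1.000e-04] spin -0.4618 q6 -69.9 F [-0.1  0.4  0.4] gap 0.087
```

View pics/wMz.png

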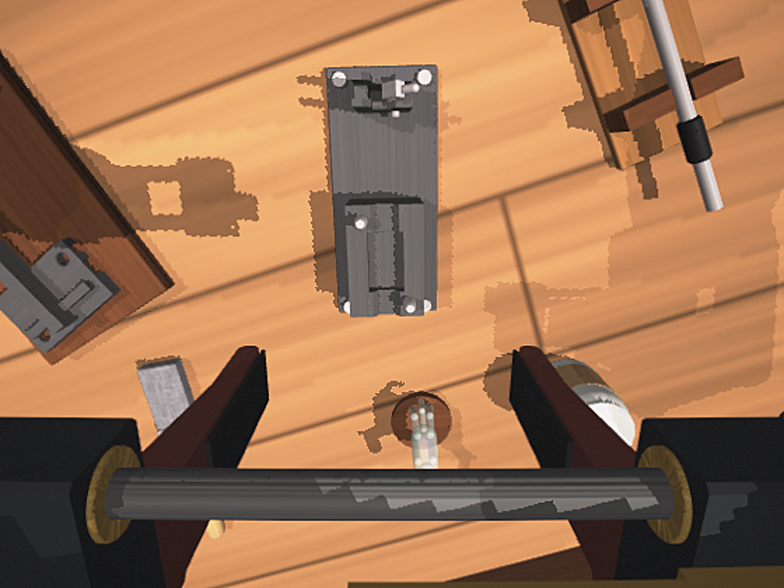

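```bash
python3 -c "
from h import *
d=load('wM');W=cloud(d);g=d['pixels']
R=lambda p:cv2.minAreaRect((p[:,:2]*1000).astype(np.float32))
w=W[135:240,235:315].reshape(-1,3);p=w[(w[:,2]>.054)&(w[:,2]<.066)];print('top',len(p),R(p),np.median(p[:,2]))
w=W[40:240,225:320].reshape(-1,3);p=w[(w[:,2]>.006)&(w[:,2]<.014)];print('foot',len(p),R(p),np.median(p[:,2]))
p=w[(w[:,2]>.070)&(w[:,2]<.09)];print('dowel/clip',len(p))
# dowels
for (a,b,c,e) in [(150,170,248,268),(210,228,284,302)]:
    q=W[a:b,c:e].reshape(-1,3);q=q[q[:,2]>.071];print(len(q),q.mean(0),np.median(q[:,2]))
q=W[45:85,245:310].reshape(-1,3);q=q[q[:,2]>.04]
np.set_printoptions(suppress=True)
print('clip',len(q),R(q),q[:,2].max())
"
python3 - <<'E'
import cv2
im=cv2.imread('pics/wM.png')[40:230,220:330];cv2.imwrite('pics/wMz2.png',cv2.resize(im,None,fx=3.1,fy=3.1,interpolation=cv2.INTER_CUBIC))
E
```

```text
top 2905 ((572.6285400390625, 23.29035186767578), (59.91170883178711, 90.43513488769531), 73.12954711914062) 0.0596453151791962
foot 7400 ((528.4873657226562, 36.92424774169922), (90.33768463134766, 207.7108917236328), 73.03230285644531) 0.009812686494021493
dowel/clip 601
67 [0.53535946 0.01631636 0.07646418] 0.07664952933784495
64 [0.60836681 0.03101799 0.07603999] 0.0762442697356179
clip 1004 ((454.44720458984375, 62.452667236328125), (45.863685607910156, 22.476558685302734), 72.85416412353516) 0.08636665420863081
```

View pics/wMz2.png

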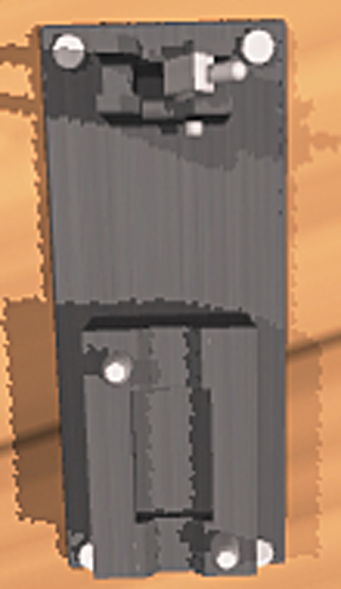

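```bash
python3 -c "
from h import *
plan(.50,.27,.28,188)
for t in ['scene0','side0']:
    d=load(t);W=cloud(d).reshape(-1,3)
    q=W-np.array([.5724,.0234,0]);a=np.radians(-17);x=q[:,0]*np.cos(a)+q[:,1]*np.sin(a);y=-q[:,0]*np.sin(a)+q[:,1]*np.cos(a)
    m=(abs(x)<60)&(abs(y)<50)&(q[:,2]>.056)&(q[:,2]<.064);
    print(t,m.sum(),(1000*np.percentile(x[m],[1,99])).round(1),(1000*np.percentile(y[m],[1,99])).round(1))
"
```

```text
t 3.05 pos [0.5671 0.0286 0.2992] rpy [ 1.8000e+02 -1.7000e-01  1.6154e+02] shift [0.14   0.2078 0.0196] spin -0.4618 q6 -69.9 F [-0.1  0.4  0.4] gap 0.087
scene0 1587 [-1987.3   330.6] [-1152.9  1854. ]
side0 1909 [-715.2 1417.4] [-2400.4   520.6]
```

{"op": "move_arm", "data": {
  "commands": [
    {"x":0.14,"y":0.208,"z":0.02,"spin":-0.46,"claw":0.087},
    {"x":0.14,"y":0.208,"z":0.02,"spin":-0.46,"claw":0.087},
    {"x":0.14,"y":0.208,"z":0.02,"spin":-0.46,"claw":0.087},
    {"x":0.14,"y":0.208,"z":0.02,"spin":-0.46,"claw":0.087},
    {"x":0.14,"y":0.208,"z":0.02,"spin":-0.46,"claw":0.087},
    {"x":0.14,"y":0.208,"z":0.02,"spin":-0.46,"claw":0.087},
    {"x":0.14,"y":0.208,"z":0.02,"spin":-0.46,"claw":0.087},
    {"x":0.14,"y":0.208,"z":0.02,"spin":-0.46,"claw":0.087}
  ]
}}

```text
time_s: 3.85
position: [0.5005, 0.2691, 0.2796]
orientation: [179.9, -0.2, -172.2]
wrist_force: [0.2, -0.6, 0.6]
finger_gap: 0.0873
```

```bash
python3 -c "
from h import *
grab('wrist','wR');plan(.50,.27,.28,188)
for t in ['scene0','side0']:
    d=load(t);W=cloud(d).reshape(-1,3)
    q=W-np.array([.5724,.0234,0]);a=np.radians(-17);x=q[:,0]*np.cos(a)+q[:,1]*np.sin(a);y=-q[:,0]*np.sin(a)+q[:,1]*np.cos(a)
    m=(abs(x)<.060)&(abs(y)<.050)&(q[:,2]>.056)&(q[:,2]<.064);
    print(t,m.sum(),(1000*np.percentile(x[m],[0,1,99,100])).round(1),(1000*np.percentile(y[m],[0,1,99,100])).round(1))
"
```

```text
t 3.9 pos [0.5006 0.2688 0.2797] rpy [ 1.7994e+02 -1.5000e-01 -1.7224e+02] shift [ 0.0005  0.0012 -0.0003] spin -0.0043 q6 -70.8 F [-0.6  0.4  0.3] gap 0.087
scene0 212 [-45.1 -42.6  50.   51.7] [-29.9 -29.4  30.1  30.5]
side0 235 [-44.2 -42.8  48.   49.8] [-30.5 -29.5  34.   34.3]
```

View pics/wR.png

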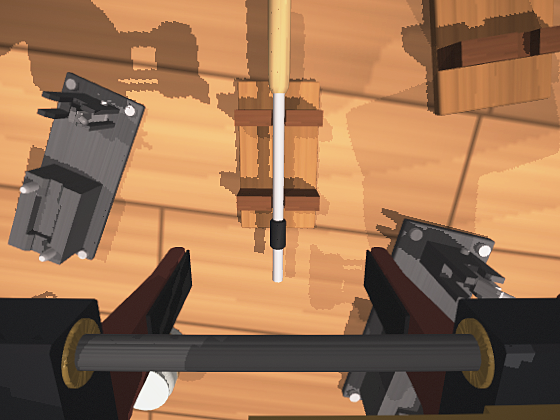

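```bash
python3 -c "
from h import *
d=load('wR');W=cloud(d);g=d['pixels'].astype(int)
def seg(a,b,thr):
    C=[]
    for v in range(a,b):
        r=W[v,262:295]; m=(r[:,2]>thr)
        if m.sum()>3: 
            q=r[m]; C.append(np.r_[q[:,:2].mean(0) if 0 else (q[0,:2]+q[-1,:2])/2, np.percentile(q[:,2],90)])
    return np.array(C)
s=seg(128,186,.049); 
s2=seg(100,280,.049); s2=s2
for S in (s,s2):
    p=np.polyfit(S[:,0],S[:,1],1);r=S[:,1]-np.polyval(p,S[:,0]);print(len(S),np.degrees(np.arctan(p[0])),np.polyval(p,[.4,.46,.55]),r.std(),np.median(S[:,2]))
p=np.polyfit(s2[:,0],s2[:,1],1)
u=np.array([1,p[0]])/np.hypot(1,p[0])
# along-axis features down the center column
for v in list(range(86,98))+list(range(214,256))+list(range(276,288)):
    w=W[v,276:281];print(v,(np.nanmedian(w,0)*1000).round(1),g[v,278])
"
```

```text
58 7.464774087231862 [0.25710537 0.264967   0.27675944] 0.00041396603666103574 0.05208443179417219
180 7.46523673134369 [0.25705151 0.26491363 0.27670681] 0.00038174348194765147 0.05207490488903835
86 [403.7 257.   55.6] [242 209 140]
87 [404.5 257.2  55. ] [241 207 136]
88 [405.5 257.3  55.1] [240 204 135]
89 [406.4 257.4  54. ] [240 205 136]
90 [407.2 257.5  54. ] [241 206 137]
91 [408.2 257.7  52.9] [241 205 135]
92 [409.1 257.8  52.7] [241 201 122]
93 [410.  257.9  50.8] [243 233 230]
94 [410.9 258.1  51.6] [244 242 246]
95 [411.9 258.2  51.8] [244 240 240]
96 [412.8 258.3  51.3] [244 240 239]
97 [413.8 258.4  51.7] [244 240 239]
214 [534.7 275.1  50.6] [245 242 241]
215 [535.7 275.2  51.3] [245 242 240]
216 [536.8 275.3  51.7] [245 242 240]
217 [537.7 275.4  51.4] [245 242 240]
218 [539.1 275.7  51.2] [247 244 243]
219 [540.  275.8  52. ] [255 254 253]
220 [541.4 276.   51.4] [248 234 229]
221 [542.2 276.1  52.6] [65 60 60]
222 [542.9 276.2  53.6] [29 26 29]
223 [543.9 276.4  54.4] [48 47 45]
224 [544.9 276.5  55.1] [52 51 51]
225 [546.3 276.7  54.2] [53 52 51]
226 [547.4 276.8 
[... 836 characters left out ...]
0.9  51. ] [255 255 255]
251 [577.8 281.   51.5] [251 248 247]
252 [579.1 281.2  51.7] [246 243 242]
253 [580.3 281.3  51.6] [246 243 242]
254 [581.5 281.5  51.3] [246 243 242]
255 [582.6 281.7  51.4] [246 243 242]
276 [608.6 285.3  51.2] [246 243 242]
277 [609.9 285.3  51.6] [246 243 242]
278 [611.2 285.5  51.3] [246 243 242]
279 [612.7 285.8  51. ] [246 243 242]
280 [613.9 286.   50.9] [246 244 244]
281 [615.  286.7  51.1] [246 250 255]
282 [ 6.436e+02  2.902e+02 -5.000e-01] [243 225 198]
283 [645.1 290.3  -0.8] [238 171 105]
284 [646.2 290.6  -0. ] [237 171 111]
285 [648.1 290.8  -1. ] [236 173 112]
286 [649.7 291.1  -0.9] [236 174 114]
287 [ 6.505e+02  2.911e+02 -1.000e-01] [236 174 113]
```

```bash
python3 -c "
from h import *
plan(.4730,.2666,.10,187.47);plan(.4730,.2666,.046,187.47)
"
```

```text
t 3.9 pos [0.5006 0.2688 0.2797] rpy [ 1.7994e+02 -1.5000e-01 -1.7224e+02] shift [0.0272 0.0013 0.1798] spin 0.005 q6 -70.8 F [-0.6  0.4  0.3] gap 0.087
t 3.9 pos [0.5006 0.2688 0.2797] rpy [ 1.7994e+02 -1.5000e-01 -1.7224e+02] shift [0.027  0.0013 0.2338] spin 0.005 q6 -70.8 F [-0.6  0.4  0.3] gap 0.087
```

{"op": "move_arm", "data": {
  "commands": [
    {"x":0.027,"y":0.0013,"z":0.05,"spin":0.005,"claw":0.05},
    {"x":0.027,"y":0.0013,"z":0.1,"spin":0.005,"claw":0.05},
    {"x":0.027,"y":0.0013,"z":0.14,"spin":0.005,"claw":0.05},
    {"x":0.027,"y":0.0013,"z":0.17,"spin":0.005,"claw":0.05},
    {"x":0.027,"y":0.0013,"z":0.18,"spin":0.005,"claw":0.05},
    {"x":0.027,"y":0.0013,"z":0.18,"spin":0.005,"claw":0.05}
  ]
}}

```text
time_s: 4.5
position: [0.4732, 0.2653, 0.0989]
orientation: [180.0, -0.3, -172.7]
wrist_force: [0.0, -0.5, 0.3]
finger_gap: 0.0505
```

```bash
python3 -c "
from h import *
grab('wrist','wR2');plan(.4730,.2666,.046,187.47)
"
```

```text
t 4.55 pos [0.474  0.266  0.1002] rpy [ 1.7993e+02 -1.5000e-01 -1.7263e+02] shift [0.0008 0.0007 0.0542] spin -0.0017 q6 -69.5 F [-0.2  0.8  1.6] gap 0.05
```

View pics/wR2.png

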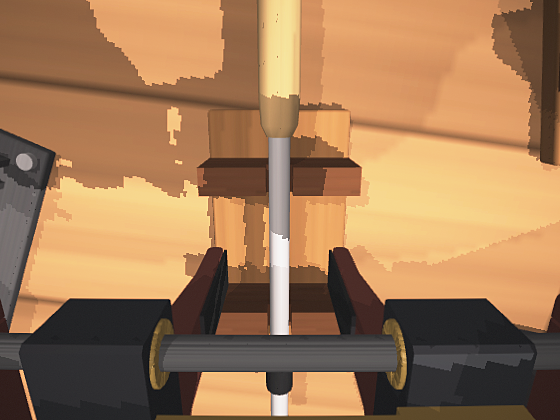

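The rod lies centred between the fingers, which clear the battens at rows 175 and 300. Descending to grip.

{"op": "move_arm", "data": {
  "commands": [
    {"x":0.001,"y":0.0005,"z":0.03,"spin":0,"claw":0.05},
    {"x":0.001,"y":0.0005,"z":0.05,"spin":0,"claw":0.05},
    {"x":0.001,"y":0.0005,"z":0.054,"spin":0,"claw":0.05},
    {"x":0.001,"y":0.0005,"z":0.054,"spin":0,"claw":0.03},
    {"x":0.001,"y":0.0005,"z":0.054,"spin":0,"claw":0.015},
    {"x":0.001,"y":0.0005,"z":0.054,"spin":0,"claw":0.005},
    {"x":0.001,"y":0.0005,"z":0.054,"spin":0,"claw":0.0},
    {"x":0.001,"y":0.0005,"z":0.054,"spin":0,"claw":0.0},
    {"x":0.001,"y":0.0005,"z":0.054,"spin":0,"claw":0.0}
  ],
  "grip_force": 50
}}

```text
time_s: 5.45
position: [0.4731, 0.2666, 0.0467]
orientation: [179.9, -0.1, -172.6]
wrist_force: [-0.5, 0.2, 4.2]
finger_gap: 0.0104
```

```bash
python3 -c "
from h import *
plan(.4730,.2666,.046,187.47);plan(.4730,.2666,.2,187.47)
"
```

```text
t 5.45 pos [0.4731 0.2666 0.0467] rpy [ 1.7992e+02 -1.1000e-01 -1.7263e+02] shift [0.0001 0.     0.0007] spin -0.0017 q6 -69.4 F [-0.5  0.2  4.2] gap 0.0104
t 5.45 pos [0.4731 0.2666 0.0467] rpy [ 1.7992e+02 -1.1000e-01 -1.7263e+02] shift [ 0.0003  0.0002 -0.1533] spin -0.0017 q6 -69.4 F [-0.5  0.2  4.2] gap 0.0104
```

{"op": "move_arm", "data": {
  "commands": [
    {"x":0,"y":0,"z":-0.03,"spin":0,"claw":0.0},
    {"x":0,"y":0,"z":-0.07,"spin":0,"claw":0.0},
    {"x":0,"y":0,"z":-0.11,"spin":0,"claw":0.0},
    {"x":0,"y":0,"z":-0.14,"spin":0,"claw":0.0},
    {"x":0,"y":0,"z":-0.153,"spin":0,"claw":0.0},
    {"x":0,"y":0,"z":-0.153,"spin":0,"claw":0.0}
  ]
}}

```text
time_s: 6.05
position: [0.474, 0.2668, 0.2009]
orientation: [179.9, 0.0, -172.6]
wrist_force: [-0.3, -0.3, -2.8]
finger_gap: 0.0107
```

```bash
python3 -c "
from h import *
grab('wrist','wL');plan(.4903,.0485,.2,163)
"
```

```text
t 6.1 pos [0.4732 0.2663 0.1994] rpy [ 1.7991e+02 -1.0000e-01 -1.7263e+02] shift [ 0.011  -0.2182 -0.0009] spin 0.4254 q6 -69.4 F [-0.1  0.2 -2.9] gap 0.011
```

View pics/wL.png

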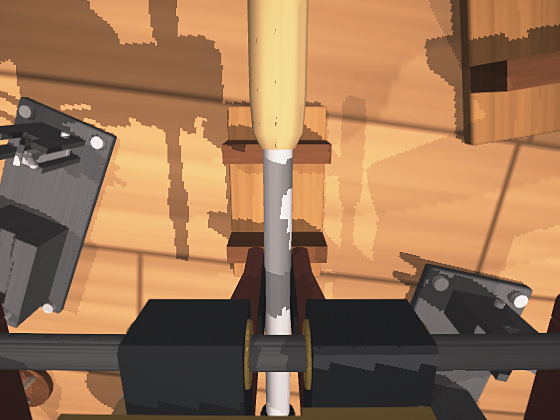

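{"op": "move_arm", "data": {
  "commands": [
    {"x":0.011,"y":-0.218,"z":0.03,"spin":0.4254,"claw":0.0},
    {"x":0.011,"y":-0.218,"z":0.03,"spin":0.4254,"claw":0.0},
    {"x":0.011,"y":-0.218,"z":0.03,"spin":0.4254,"claw":0.0},
    {"x":0.011,"y":-0.218,"z":0.03,"spin":0.4254,"claw":0.0},
    {"x":0.011,"y":-0.218,"z":0.03,"spin":0.4254,"claw":0.0},
    {"x":0.011,"y":-0.218,"z":0.03,"spin":0.4254,"claw":0.0},
    {"x":0.011,"y":-0.218,"z":0.03,"spin":0.4254,"claw":0.0},
    {"x":0.011,"y":-0.218,"z":0.03,"spin":0.4254,"claw":0.0}
  ]
}}

```text
time_s: 6.9
position: [0.4897, 0.0495, 0.1682]
orientation: [180.0, -0.2, 163.0]
wrist_force: [0.1, 0.0, -2.2]
finger_gap: 0.0111
```

```bash
cat > rodfit.py <<'E'
from h import *
def rodline(tag,thr=-0.012,vr=(150,330),half=.02,axis=None):
    """rod points near tool's x axis through the TCP, in tool frame"""
    d=load(tag);s=dict(position=d['pos'],orientation=d['ori']);R=toolR(s)
    W=cloud(d);T=R.inv().apply((W-s['position']).reshape(-1,3)).reshape(W.shape)
    return d,T
E
python3 -c "
from h import *
d=grab('wrist','wP');s=state();plan(.4903,.0485,.0607,163)
R=toolR(s);W=cloud(d);T=(R.inv().apply(np.nan_to_num(W-s['position'],nan=9).reshape(-1,3))*1000).reshape(W.shape)
# rod steel visible in front: 
for v in range(150,250,8):
    r=T[v,230:330];m=(abs(r[:,1])<16)&(abs(r[:,2])<25)
    if m.sum()>2:
        q=r[m];print(v,q[:,0].mean().round(1),((q[0,1]+q[-1,1])/2).round(2),(q[-1,1]-q[0,1]).round(1),np.percentile(q[:,2],10).round(2))
grab('scene','sP');grab('side','dP')
"
```

```text
t 6.95 pos [0.4898 0.0498 0.1685] rpy [179.97  -0.18 163.08] shift [-0.0012 -0.0011  0.1078] spin 0.0014 q6 -68.8 F [ 0.5 -0.2 -2. ] gap 0.0109
150 63.3 -0.71 11.6 -4.86
158 60.2 -0.71 11.6 -5.16
166 57.1 -0.67 11.6 -5.1
174 53.8 -0.72 11.8 -5.18
182 50.6 -0.73 11.9 -5.14
190 47.4 -0.71 11.0 -4.91
198 44.1 -0.69 11.1 -5.28
206 40.7 -0.72 11.2 -4.97
214 37.2 -0.7 11.3 -4.53
222 33.7 -0.73 11.4 -5.22
230 30.3 -0.76 11.5 -5.07
238 26.8 -0.72 11.5 -4.98
246 23.1 -0.71 11.6 -5.18
```

View pics/wP.png

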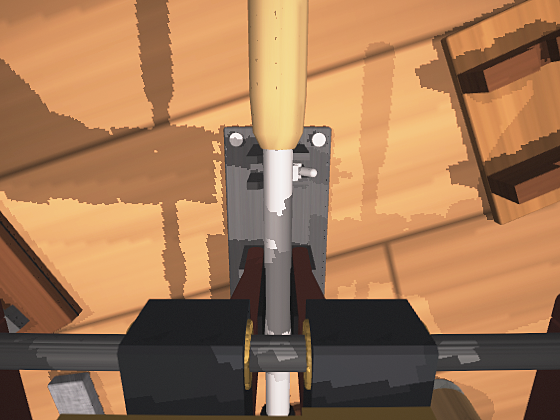

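```bash
python3 -c "
from h import *
a=np.radians(-17)
def mf(W): # to mould frame guess
    q=(W-np.array([.5724,.0234,0]));return np.stack([q[...,0]*np.cos(a)+q[...,1]*np.sin(a),-q[...,0]*np.sin(a)+q[...,1]*np.cos(a),q[...,2]],-1)*1000
for t in ['wM','wP','sP','dP']:
    W=np.nan_to_num(mf(cloud(load(t))),nan=9e3)
    m=(abs(W[...,1])<60)&(W[...,0]>-146)&(W[...,0]<60)
    p=W[m]; f=p[(p[:,2]>6)&(p[:,2]<14)]
    out=[]
    for x0 in range(-140,-50,15):
        q=f[(f[:,0]>=x0)&(f[:,0]<x0+15)]
        if len(q)>10: out.append((x0,np.percentile(q[:,1],[.5,99.5]).round(1).tolist()))
    print(t,out)
    c=p[(p[:,2]>60)&(p[:,2]<90)&(p[:,0]<-105)&(p[:,0]>-140)]
    if len(c): print('  clip',len(c),np.percentile(c[:,0],[1,99]).round(1),np.percentile(c[:,1],[1,99]).round(1))
    tp=p[(p[:,2]>56)&(p[:,2]<64)&(p[:,0]>-50)]
    if len(tp): print('  top',len(tp),np.percentile(tp[:,0],[.5,99.5]).round(1),np.percentile(tp[:,1],[.5,99.5]).round(1))
"
python3 - <<'E'
import cv2,numpy as np
a=cv2.imread('pics/sP.png')[150:260,230:350];b=cv2.imread('pics/dP.png')[150:260,210:330]
cv2.imwrite('pics/sdP.png',np.hstack([cv2.resize(i,(396,363),interpolation=cv2.INTER_CUBIC) for i in (a,b)]))
E
```

```text
wM [(-140, [-44.9, 44.9]), (-125, [-44.7, 44.9]), (-110, [-44.3, 44.9]), (-95, [-44.1, 45.1]), (-80, [-44.7, 45.1]), (-65, [-44.4, 43.8])]
  clip 676 [-135.3 -113.2] [-19.8  24.7]
  top 2668 [-44.8  45.1] [-29.8  29.7]
wP [(-140, [-44.8, 44.8]), (-125, [-44.6, 44.6]), (-110, [-44.3, 44.9]), (-95, [-44.6, 44.7]), (-80, [-44.4, 44.6]), (-65, [-44.2, 44.4])]
  clip 989 [-135.7 -113.7] [-19.7  24.6]
  top 77 [-45.3 -36.5] [-29.8  29.9]
sP [(-140, [-44.5, 39.4]), (-125, [-51.6, 55.1]), (-110, [-44.1, 37.3]), (-95, [-56.3, 34.4]), (-80, [-43.7, -22.6]), (-65, [-53.7, 58.3])]
  clip 68 [-131.8 -106.9] [-19.7  20. ]
  top 201 [-43.9  49.7] [-30.4  30.3]
dP [(-140, [-39.2, 48.0]), (-125, [-29.4, 47.0]), (-110, [3.1, 49.4]), (-95, [-16.3, 47.2]), (-80, [-42.3, 51.5]), (-65, [-42.6, 47.6])]
  clip 93 [-134.3 -111. ] [-18.9  26.3]
  top 244 [-42.8  48.2] [-30.5  35. ]
```

View pics/sdP.png

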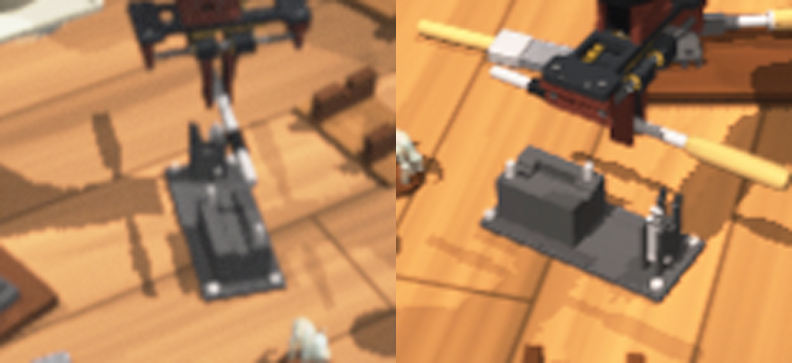

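```bash
python3 -c "
from h import *
plan(.4905,.0492,.0957,163)
"
```

```text
t 7.05 pos [0.49   0.0497 0.1689] rpy [ 1.7997e+02 -1.4000e-01  1.6310e+02] shift [-0.0008 -0.0004  0.0732] spin 0.0017 q6 -68.8 F [ 0.1 -0.7 -2.4] gap 0.011
```

{"op": "move_arm", "data": {
  "commands": [
    {"x":-0.0008,"y":-0.0004,"z":0.03,"spin":0.0017,"claw":0.0},
    {"x":-0.0008,"y":-0.0004,"z":0.055,"spin":0.0017,"claw":0.0},
    {"x":-0.0008,"y":-0.0004,"z":0.07,"spin":0.0017,"claw":0.0},
    {"x":-0.0008,"y":-0.0004,"z":0.073,"spin":0.0017,"claw":0.0},
    {"x":-0.0008,"y":-0.0004,"z":0.073,"spin":0.0017,"claw":0.0}
  ],
  "grip_force": 60
}}

```text
time_s: 7.55
position: [0.4904, 0.0498, 0.0958]
orientation: [180.0, -0.2, 163.0]
wrist_force: [0.1, 0.4, -1.9]
finger_gap: 0.0108
```

```bash
python3 -c "
from h import *
plan(.4905,.0492,.0607,163);grab('wrist','wQ');grab('side','dQ')
"
python3 - <<'E'
import cv2,numpy as np
a=cv2.imread('pics/wQ.png')[60:330,200:360];b=cv2.imread('pics/dQ.png')[170:250,220:330]
cv2.imwrite('pics/q.png',np.hstack([cv2.resize(a,(320,540)),cv2.resize(b,(480,540*480//480),interpolation=cv2.INTER_CUBIC)]))
E
```

```text
t 7.55 pos [0.4904 0.0498 0.0958] rpy [179.98  -0.18 163.05] shift [-0.0003 -0.0005  0.0351] spin 0.0009 q6 -68.8 F [ 0.1  0.4 -1.9] gap 0.0108
```

View pics/q.png

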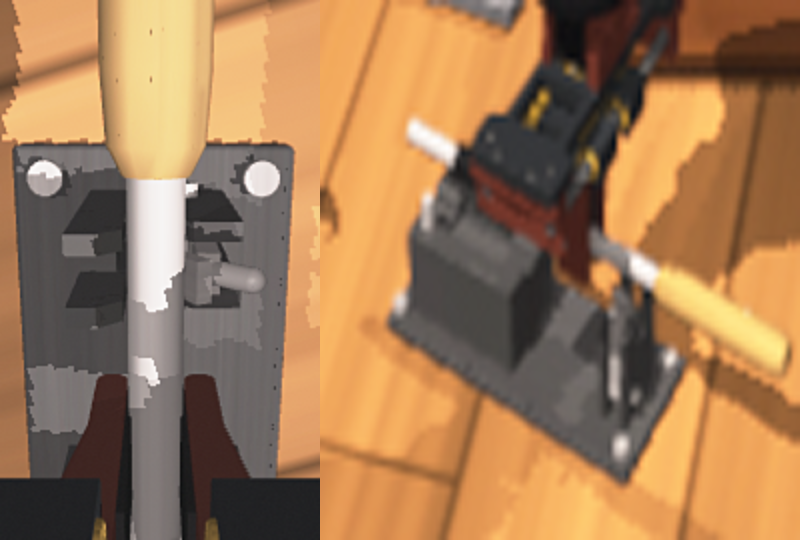

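The rod lies centred over the fork slot, with the left prongs at (90,230) and the jaw at (215,280) in the crop. Pressing down in stages.

{"op": "move_arm", "data": {
  "commands": [
    {"x":-0.0003,"y":-0.0005,"z":0.004,"spin":0.001,"claw":0.0},
    {"x":-0.0003,"y":-0.0005,"z":0.008,"spin":0.001,"claw":0.0},
    {"x":-0.0003,"y":-0.0005,"z":0.012,"spin":0.001,"claw":0.0},
    {"x":-0.0003,"y":-0.0005,"z":0.015,"spin":0.001,"claw":0.0},
    {"x":-0.0003,"y":-0.0005,"z":0.015,"spin":0.001,"claw":0.0}
  ]
}}

```text
time_s: 8.15
position: [0.4909, 0.049, 0.0812]
orientation: [180.0, -0.1, 163.0]
wrist_force: [-0.4, -0.4, -2.1]
finger_gap: 0.0107
```

{"op": "move_arm", "data": {
  "commands": [
    {"x":0,"y":0,"z":0.003,"spin":0,"claw":0.0},
    {"x":0,"y":0,"z":0.006,"spin":0,"claw":0.0},
    {"x":0,"y":0,"z":0.009,"spin":0,"claw":0.0},
    {"x":0,"y":0,"z":0.012,"spin":0,"claw":0.0},
    {"x":0,"y":0,"z":0.012,"spin":0,"claw":0.0}
  ]
}}

```text
time_s: 8.65
position: [0.4905, 0.0489, 0.0686]
orientation: [180.0, -0.2, 163.0]
wrist_force: [-0.5, -2.7, -2.9]
finger_gap: 0.0105
```

```bash
cat > pitch.py <<'E'
from h import *
import sys
d=grab('wrist',sys.argv[1]);s=state();plan(.4905,.0492,.0607,163)
R=toolR(s);W=cloud(d);T=(R.inv().apply(np.nan_to_num(W-s['position'],nan=9).reshape(-1,3))*1000).reshape(W.shape)
A=[]
for v in range(150,250,4):
    r=T[v,230:330];m=(abs(r[:,1])<16)&(abs(r[:,2])<35)
    if m.sum()>2:
        q=r[m];A.append([q[:,0].mean(),(q[0,1]+q[-1,1])/2,np.percentile(q[:,2],10)])
A=np.array(A);print('y',np.polyfit(A[:,0],A[:,1],1),'z',np.polyfit(A[:,0],A[:,2],1))
E
python3 pitch.py wS1
```

```text
t 8.7 pos [0.4905 0.0489 0.0687] rpy [ 1.7998e+02 -1.6000e-01  1.6297e+02] shift [0.0001 0.0003 0.008 ] spin -0.0005 q6 -68.8 F [-0.5 -2.5 -4.2] gap 0.0105
y [ 0.05475056 -3.25832605] z [  0.24859796 -20.75226082]
```

```bash
python3 - <<'E'
import cv2,numpy as np
from h import *
d=grab('side','dS1')
a=cv2.imread('pics/wS1.png')[60:330,200:360];b=cv2.imread('pics/dS1.png')[170:250,220:330]
cv2.imwrite('pics/q2.png',np.hstack([cv2.resize(a,(320,540)),cv2.resize(b,(480,349),interpolation=cv2.INTER_CUBIC) if 0 else cv2.copyMakeBorder(cv2.resize(b,(480,349),interpolation=cv2.INTER_CUBIC),0,191,0,0,0)]))
s=state();R=toolR(s);d=load('wS1');W=cloud(d);T=(R.inv().apply(np.nan_to_num(W-s['position'],nan=9).reshape(-1,3))*1000).reshape(W.shape)
for v in range(60,260,8): print(v,T[v,278].round(1))
E
```

```text
60 [95.1 -0.4 -9.8]
68 [ 92.4  -0.4 -11.1]
76 [90.  -0.4 -8.4]
84 [87.3 -0.4 -8.9]
92 [84.5 -0.4 -8.5]
100 [81.8 -0.4 -9. ]
108 [ 79.   -0.4 -11. ]
116 [76.2 -0.4 -9.7]
124 [73.3 -0.4 -8.9]
132 [70.4 -0.4 -7.5]
140 [67.3 -0.4 -5.9]
148 [64.2 -0.4 -5.5]
156 [61.  -0.4 -4.3]
164 [58.1 -0.4 -5.8]
172 [54.8 -0.4 -4.7]
180 [51.6 -0.4 -4.9]
188 [48.4 -0.4 -5.2]
196 [44.9 -0.4 -4.3]
204 [41.9 -0.4 -5.5]
212 [38.4 -0.3 -4.8]
220 [35.1 -0.3 -5.2]
228 [31.5 -0.3 -4.8]
236 [28.3 -0.3 -5.6]
244 [24.5 -0.3 -5. ]
252 [20.7 -0.3 -4.5]
```

View pics/q2.png

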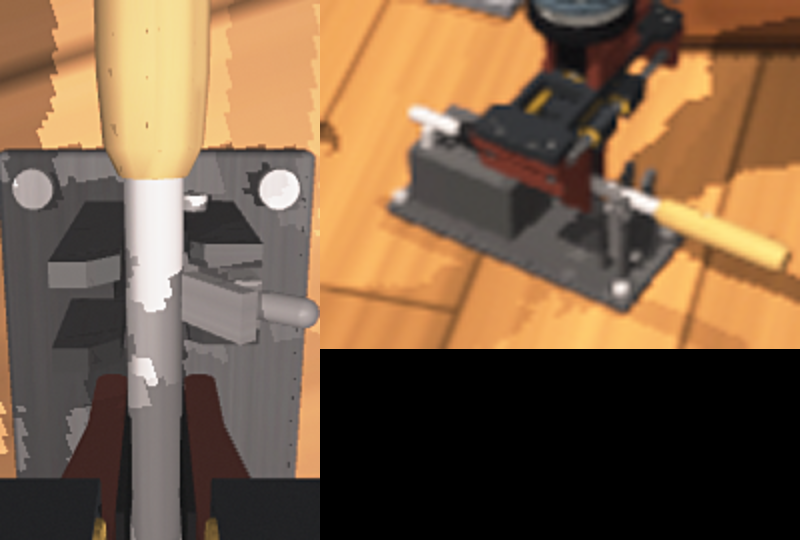

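{"op": "move_arm", "data": {
  "commands": [
    {"x":0,"y":0.0003,"z":0.003,"spin":0,"claw":0.0},
    {"x":0,"y":0.0003,"z":0.006,"spin":0,"claw":0.0},
    {"x":0,"y":0.0003,"z":0.008,"spin":0,"claw":0.0},
    {"x":0,"y":0.0003,"z":0.0085,"spin":0,"claw":0.0},
    {"x":0,"y":0.0003,"z":0.0085,"spin":0,"claw":0.0}
  ]
}}

```text
time_s: 9.25
position: [0.4906, 0.0495, 0.0607]
orientation: [180.0, -0.2, 163.0]
wrist_force: [-1.7, -1.0, 6.3]
finger_gap: 0.0107
```

```bash
python3 pitch.py wS2;python3 - <<'E'
import cv2,numpy as np
from h import *
a=cv2.imread('pics/wS2.png')[60:330,180:380];cv2.imwrite('pics/q3.png',cv2.resize(a,(400,540)))
E
```

```text
t 9.3 pos [0.4906 0.0494 0.0607] rpy [ 1.7996e+02 -1.6000e-01  1.6296e+02] shift [ 0.     -0.0003 -0.    ] spin -0.0008 q6 -68.8 F [-3.  -0.9  6. ] gap 0.011
y [ 0.07487454 -3.68093934] z [  0.67696999 -45.08372185]
```

View pics/q3.png

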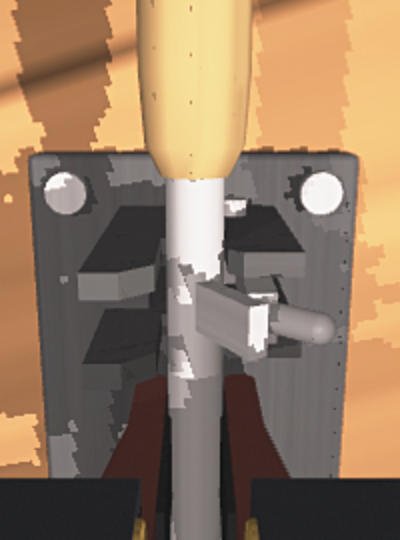

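The jaw nose at (230,310) now hangs over the rod, so it has snapped back. One small extra press, then release.

{"op": "move_arm", "data": {
  "commands": [
    {"x":0,"y":0,"z":0.0008,"spin":0,"claw":0.0},
    {"x":0,"y":0,"z":0.0015,"spin":0,"claw":0.0},
    {"x":0,"y":0,"z":0.0015,"spin":0,"claw":0.0}
  ]
}}

```text
time_s: 9.6
position: [0.4907, 0.0495, 0.0605]
orientation: [180.0, -0.2, 163.0]
wrist_force: [-6.3, -1.6, 18.7]
finger_gap: 0.0106
```

```bash
python3 -c "
from h import *
plan(.4905,.0492,.0607,163);d=grab('wrist','wS3');s=state()
a=np.radians(-17)
q=cloud(d)-np.array([.5724,.0234,0]);M=np.stack([q[...,0]*np.cos(a)+q[...,1]*np.sin(a),-q[...,0]*np.sin(a)+q[...,1]*np.cos(a),q[...,2]],-1)*1000
for v in list(range(130,260,8)): print(v,M[v,278].round(1))
"
```

```text
t 9.6 pos [0.4907 0.0495 0.0605] rpy [ 1.7996e+02 -1.6000e-01  1.6296e+02] shift [ 0.0001 -0.0003 -0.0002] spin -0.0007 q6 -68.8 F [-6.3 -1.6 18.7] gap 0.0106
130 [-156.9    0.8   69. ]
138 [-154.     0.8   69.2]
146 [-150.7    0.8   66. ]
154 [-147.5    0.8   65.3]
162 [-144.4    0.8   65.2]
170 [-141.4    0.8   66.1]
178 [-138.1    0.8   65.6]
186 [nan nan nan]
194 [-131.7    0.8   66. ]
202 [-129.3    0.8   69.1]
210 [-126.2    0.8   69.8]
218 [-122.8    0.8   69.3]
226 [-118.1    0.8   65.5]
234 [-114.6    0.8   65.6]
242 [-111.3    0.8   66. ]
250 [-107.4    0.8   65.2]
258 [-104.     0.8   65.7]
```

Rod is level, with its top at z 66 mm (axis at 60), and the jaw is over it, so it's home. Releasing.

{"op": "move_arm", "data": {
  "commands": [
    {"x":0,"y":-0.0003,"z":-0.0005,"spin":0,"claw":0.005},
    {"x":0,"y":-0.0003,"z":-0.0005,"spin":0,"claw":0.03},
    {"x":0,"y":-0.0003,"z":-0.0005,"spin":0,"claw":0.05},
    {"x":0,"y":-0.0003,"z":-0.0005,"spin":0,"claw":0.05},
    {"x":0,"y":-0.0003,"z":-0.0005,"spin":0,"claw":0.05},
    {"x":0,"y":0,"z":-0.03,"spin":0,"claw":0.05},
    {"x":0,"y":0,"z":-0.07,"spin":0,"claw":0.05},
    {"x":0,"y":0,"z":-0.12,"spin":0,"claw":0.05},
    {"x":-0.04,"y":0,"z":-0.17,"spin":0,"claw":0.05},
    {"x":-0.08,"y":0,"z":-0.22,"spin":0,"claw":0.05},
    {"x":-0.08,"y":0,"z":-0.24,"spin":0,"claw":0.05}
  ]
}}

```text
time_s: 10.75
position: [0.5691, 0.0252, 0.3022]
orientation: [179.9, -0.1, 162.9]
wrist_force: [0.4, -0.1, 0.2]
finger_gap: 0.0499
```

```bash
python3 -c "
from h import *
d=grab('wrist','wT');plan(.4841,-.2735,.20,19.45);s=state()
a=np.radians(-17)
q=cloud(d)-np.array([.5724,.0234,0]);M=np.stack([q[...,0]*np.cos(a)+q[...,1]*np.sin(a),-q[...,0]*np.sin(a)+q[...,1]*np.cos(a),q[...,2]],-1)*1000
M=np.nan_to_num(M,nan=9e3);g=d['pixels'].sum(2)
m=(abs(M[...,1])<20)&(M[...,2]>62)&(M[...,2]<75)
for x0 in range(-200,70,12):
    k=m&(M[...,0]>x0)&(M[...,0]<x0+12)
    if k.sum()>3: print(x0,k.sum(),M[k][:,1].mean().round(1),np.percentile(M[k][:,2],90).round(1),g[k].mean().round(0))
"
python3 - <<'E'
import cv2
im=cv2.imread('pics/wT.png')[0:330,150:400];cv2.imwrite('pics/q4.png',cv2.resize(im,None,fx=1.8,fy=1.8,interpolation=cv2.INTER_CUBIC))
E
```

```text
t 10.8 pos [0.5742 0.0247 0.3096] rpy [179.74   0.57 162.92] shift [-0.0004 -0.312   0.1082] spin 2.504 q6 -71.7 F [ 3.6 -0.   4.9] gap 0.0501
-188 86 0.6 70.7 518.0
-176 309 0.7 70.9 533.0
-164 274 0.7 70.2 529.0
-152 173 0.7 67.1 590.0
-140 232 2.8 68.7 458.0
-128 159 3.0 72.8 476.0
-116 208 1.9 68.4 521.0
-104 125 0.7 66.2 665.0
-92 135 0.7 66.1 664.0
-80 118 0.7 66.1 675.0
-68 116 0.7 66.2 665.0
-56 121 0.7 66.1 673.0
-44 122 -1.7 67.7 636.0
-32 114 0.8 66.5 676.0
-20 159 0.7 68.7 257.0
-8 167 0.7 69.0 137.0
4 158 0.9 69.0 138.0
16 96 0.5 66.6 600.0
28 129 4.1 70.6 600.0
40 96 0.9 66.2 668.0
52 51 0.7 65.9 658.0
```

View pics/q4.png

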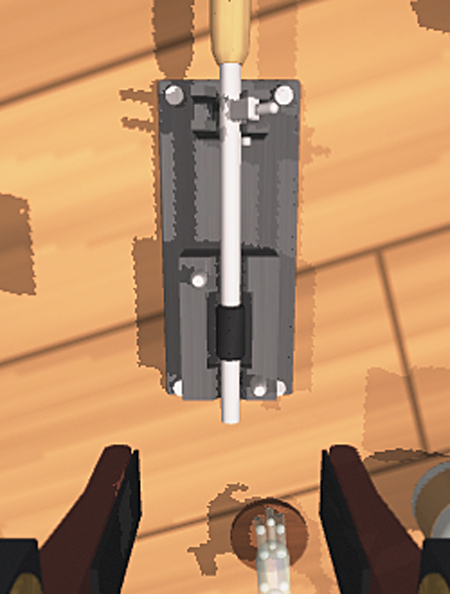

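{"op": "move_arm", "data": {
  "commands": [
    {"x":0,"y":-0.312,"z":0.05,"spin":1.6,"claw":0.06},
    {"x":0,"y":-0.312,"z":0.05,"spin":1.6,"claw":0.06},
    {"x":0,"y":-0.312,"z":0.05,"spin":1.6,"claw":0.06},
    {"x":0,"y":-0.312,"z":0.05,"spin":1.6,"claw":0.06},
    {"x":0,"y":-0.312,"z":0.05,"spin":1.6,"claw":0.06},
    {"x":0,"y":-0.312,"z":0.05,"spin":1.6,"claw":0.06},
    {"x":0,"y":-0.312,"z":0.05,"spin":1.6,"claw":0.06},
    {"x":0,"y":-0.312,"z":0.05,"spin":1.6,"claw":0.06},
    {"x":0,"y":-0.312,"z":0.05,"spin":1.6,"claw":0.06},
    {"x":0,"y":-0.312,"z":0.05,"spin":1.6,"claw":0.06},
    {"x":0,"y":-0.312,"z":0.05,"spin":1.6,"claw":0.06}
  ]
}}

```text
time_s: 11.9
position: [0.4828, -0.2733, 0.2577]
orientation: [179.5, -0.3, 70.9]
wrist_force: [-0.1, 0.5, -0.2]
finger_gap: 0.06
```

```bash
python3 -c "
from h import *
plan(.4843,-.2742,.20,19.45)"
```

```text
t 11.9 pos [ 0.4828 -0.2733  0.2577] rpy [179.47  -0.29  70.91] shift [-0.0006  0.0011  0.0577] spin 0.8982 q6 -12.1 F [-0.1  0.5 -0.2] gap 0.06
```

{"op": "move_arm", "data": {
  "commands": [
    {"x":0,"y":0.001,"z":0.03,"spin":0.898,"claw":0.06},
    {"x":0,"y":0.001,"z":0.05,"spin":0.898,"claw":0.06},
    {"x":0,"y":0.001,"z":0.05,"spin":0.898,"claw":0.06},
    {"x":0,"y":0.001,"z":0.05,"spin":0.898,"claw":0.06},
    {"x":0,"y":0.001,"z":0.05,"spin":0.898,"claw":0.06},
    {"x":0,"y":0.001,"z":0.05,"spin":0.898,"claw":0.06},
    {"x":0,"y":0.001,"z":0.05,"spin":0.898,"claw":0.06},
    {"x":0,"y":0.001,"z":0.05,"spin":0.898,"claw":0.06},
    {"x":0,"y":0.001,"z":0.05,"spin":0.898,"claw":0.06}
  ]
}}

```text
time_s: 12.8
position: [0.4842, -0.2735, 0.2075]
orientation: [179.9, -0.6, 19.6]
wrist_force: [-0.2, -0.6, -0.7]
finger_gap: 0.0604
```

```bash
python3 -c "
from h import *
d=grab('wrist','wV');s=state();plan(.4843,-.2742,.0585,19.45)
W=np.nan_to_num(cloud(d),nan=9);R=toolR(s);T=(R.inv().apply((W-s['position']).reshape(-1,3))*1000)
m=(W.reshape(-1,3)[:,2]>.054)&(W.reshape(-1,3)[:,2]<.062)&(abs(T[:,1])<25)&(T[:,0]>0)&(T[:,0]<70);p=T[m]
for x0 in range(0,70,10):
    q=p[(p[:,0]>=x0)&(p[:,0]<x0+10)]
    if len(q)>5: print(x0,len(q),np.percentile(q[:,1],[2,98]).round(1))
print(p[:,0].max())
"
```

```text
t 12.85 pos [ 0.4842 -0.2735  0.2076] rpy [179.9   -0.59  19.59] shift [-0.0017  0.0004  0.1491] spin 0.0025 q6 39.2 F [-0.8 -0.2  0.4] gap 0.0601
0 162 [-5.4  5.6]
10 160 [-5.4  5.5]
20 177 [-6.2  5.5]
30 183 [-6.1  5.4]
40 192 [-6.1  5.3]
50 181 [-6.   5.3]
59.86369309995476
```

View pics/wV.png

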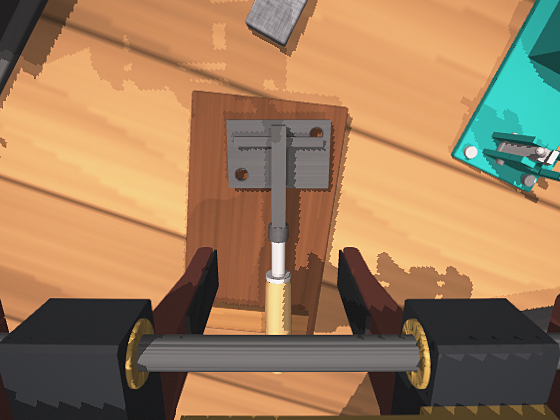

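{"op": "move_arm", "data": {
  "commands": [
    {"x":-0.001,"y":0.0004,"z":0.045,"spin":0.0025,"claw":0.045},
    {"x":-0.001,"y":0.0004,"z":0.09,"spin":0.0025,"claw":0.045},
    {"x":-0.0017,"y":0.0004,"z":0.12,"spin":0.0025,"claw":0.045},
    {"x":-0.0017,"y":0.0004,"z":0.14,"spin":0.0025,"claw":0.045},
    {"x":-0.0017,"y":0.0004,"z":0.149,"spin":0.0025,"claw":0.045},
    {"x":-0.0017,"y":0.0004,"z":0.149,"spin":0.0025,"claw":0.045}
  ]
}}

```text
time_s: 13.45
position: [0.4838, -0.2739, 0.0576]
orientation: [180.0, -0.5, 19.5]
wrist_force: [0.4, 0.4, -0.4]
finger_gap: 0.0454
```

```bash
python3 -c "
from h import *
plan(.4843,-.2742,.0585,19.45)"
```

```text
t 13.45 pos [ 0.4838 -0.2739  0.0576] rpy [180.    -0.51  19.5 ] shift [ 0.0004  0.0005 -0.0009] spin 0.0008 q6 39.0 F [ 0.4  0.4 -0.4] gap 0.0454
```

{"op": "move_arm", "data": {
  "commands": [
    {"x":0,"y":0,"z":-0.0005,"spin":0,"claw":0.025},
    {"x":0,"y":0,"z":-0.0005,"spin":0,"claw":0.01},
    {"x":0,"y":0,"z":-0.0005,"spin":0,"claw":0.0},
    {"x":0,"y":0,"z":-0.0005,"spin":0,"claw":0.0},
    {"x":0,"y":0,"z":-0.0005,"spin":0,"claw":0.0},
    {"x":0,"y":0,"z":-0.0005,"spin":0,"claw":0.0}
  ],
  "grip_force": 60
}}

```text
time_s: 14.05
position: [0.4842, -0.2742, 0.0588]
orientation: [179.9, -0.6, 19.5]
wrist_force: [-1.5, 1.0, 7.0]
finger_gap: 0.0112
```

{"op": "move_arm", "data": {
  "commands": [
    {"x":0,"y":0,"z":-0.005,"spin":0,"claw":0.0},
    {"x":0,"y":0,"z":-0.015,"spin":0,"claw":0.0},
    {"x":0,"y":0,"z":-0.03,"spin":0,"claw":0.0},
    {"x":0,"y":0,"z":-0.05,"spin":0,"claw":0.0},
    {"x":0,"y":0,"z":-0.05,"spin":0,"claw":0.0}
  ]
}}

```text
time_s: 14.55
position: [0.4852, -0.2752, 0.1116]
orientation: [179.7, -0.7, 19.5]
wrist_force: [0.8, -0.3, -7.4]
finger_gap: 0.0117
```

```bash
python3 -c "
from h import *
plan(.4843,-.2742,.20,19.45);grab('side','dW');grab('wrist','wW')
import cv2
b=cv2.imread('pics/dW.png')[90:210,240:380];a=cv2.imread('pics/wW.png')
cv2.imwrite('pics/q5.png',np.hstack([cv2.resize(a,(400,300)),cv2.resize(b,(350,300),interpolation=2)]))
"
```

```text
t 14.55 pos [ 0.4852 -0.2752  0.1116] rpy [179.73  -0.73  19.5 ] shift [ 0.0006 -0.0008 -0.0884] spin 0.0009 q6 39.1 F [ 0.8 -0.3 -7.4] gap 0.0117
```

View pics/q5.png

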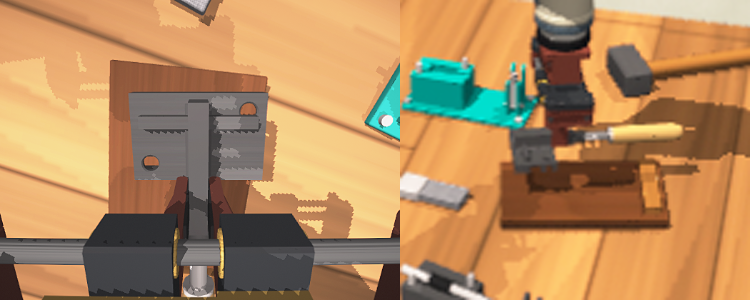

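```bash
cat > upfit.py <<'E'
from h import *
import sys
def fit(tag,s):
    d=load(tag);R=toolR(s);W=np.nan_to_num(cloud(d),nan=9);T=R.inv().apply((W-s['position']).reshape(-1,3))*1000;Wf=W.reshape(-1,3)
    m=(T[:,2]>15)&(T[:,2]<30)&(abs(T[:,1])<55)&(T[:,0]>14)&(T[:,0]<75)   # block top ~ +22 below TCP
    p=T[m]
    r=cv2.minAreaRect(p[:,:2].astype(np.float32));print('block in tool',len(p),r)
    q=Wf[m];A=np.c_[q[:,:2]-q[:,:2].mean(0),np.ones(len(q))];
    w=np.ones(len(q),bool)
    for _ in range(4):
        c=np.linalg.lstsq(A[w],q[w,2],rcond=None)[0];w=abs(q[:,2]-A@c)<.003
    print('world slopes deg',np.degrees(c[:2]).round(2),'top z mm',(c[2]*1000).round(1),w.sum())
    k=(T[:,2]>-5)&(T[:,2]<6)&(abs(T[:,1])<12)&(T[:,0]>25)&(T[:,0]<75);sp=T[k]
    print('spine y',np.polyfit(sp[:,0],sp[:,1],1),'z',sp[:,2].mean(),'x end',sp[:,0].max())
    return r
if __name__=='__main__':
    grab('wrist',sys.argv[1]);s=state();fit(sys.argv[1],s);print(s['orientation'])
E
python3 upfit.py wX
```

```text
block in tool 15021 ((39.991275787353516, -0.2995338439941406), (90.7007827758789, 51.969154357910156), 89.99189758300781)
world slopes deg [ 0.04 -0.03] top z mm 86.5 13959
spine y [-0.00050039 -0.23575419] z 0.6093561409789487 x end 62.126008270545945
[179.95582575  -0.54312345  19.50217528]
```

```bash
python3 -c "
from h import *
plan(.5622,-.0099,.20,73)"
```

```text
t 14.7 pos [ 0.4834 -0.2741  0.1086] rpy [179.96  -0.54  19.5 ] shift [ 0.1634 -0.2226 -0.09  ] spin -0.9337 q6 39.1 F [-0.5 -0.2 -8.8] gap 0.0114
```

{"op": "move_arm", "data": {
  "commands": [
    {"x":0,"y":0,"z":-0.03,"spin":0,"claw":0.0},
    {"x":0,"y":0,"z":-0.07,"spin":0,"claw":0.0},
    {"x":0.01,"y":-0.015,"z":-0.09,"spin":-0.06,"claw":0.0},
    {"x":0.03,"y":-0.04,"z":-0.09,"spin":-0.17,"claw":0.0},
    {"x":0.053,"y":-0.072,"z":-0.09,"spin":-0.3,"claw":0.0},
    {"x":0.077,"y":-0.105,"z":-0.09,"spin":-0.44,"claw":0.0},
    {"x":0.101,"y":-0.138,"z":-0.09,"spin":-0.58,"claw":0.0},
    {"x":0.125,"y":-0.17,"z":-0.09,"spin":-0.71,"claw":0.0},
    {"x":0.145,"y":-0.198,"z":-0.09,"spin":-0.83,"claw":0.0},
    {"x":0.158,"y":-0.215,"z":-0.09,"spin":-0.9,"claw":0.0},
    {"x":0.1634,"y":-0.2226,"z":-0.09,"spin":-0.934,"claw":0.0},
    {"x":0.1634,"y":-0.2226,"z":-0.09,"spin":-0.934,"claw":0.0}
  ]
}}

```text
time_s: 15.9
position: [0.5617, -0.009, 0.199]
orientation: [179.6, -0.3, 73.1]
wrist_force: [0.2, -1.5, -10.0]
finger_gap: 0.0118
```

```bash
python3 upfit.py wY; python3 -c "
from h import *
plan(.5622,-.0099,.1468,73)"
```

```text
block in tool 16877 ((40.90215301513672, -2.0645980834960938), (90.88713836669922, 53.87625503540039), 89.93657684326172)
world slopes deg [ 0.2  -0.32] top z mm 175.9 14499
spine y [-0.00195812 -1.92226487] z 1.4726952632504462 x end 64.01870659983508
[179.6340254   -0.23931428  73.00393418]
t 15.95 pos [ 0.5615 -0.01    0.1991] rpy [179.63  -0.24  73.  ] shift [0.     0.0003 0.0523] spin 0.0001 q6 14.6 F [-0.2 -1.1 -8.3] gap 0.0118
```

View pics/wY.png

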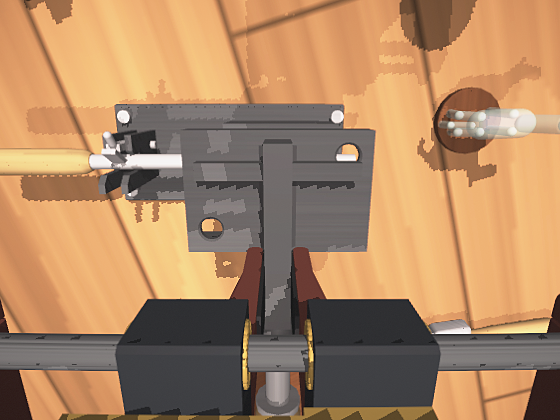

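{"op": "move_arm", "data": {
  "commands": [
    {"x":0,"y":0.0003,"z":0.015,"spin":0,"claw":0.0},
    {"x":0,"y":0.0003,"z":0.03,"spin":0,"claw":0.0},
    {"x":0,"y":0.0003,"z":0.042,"spin":0,"claw":0.0},
    {"x":0,"y":0.0003,"z":0.05,"spin":0,"claw":0.0},
    {"x":0,"y":0.0003,"z":0.0523,"spin":0,"claw":0.0},
    {"x":0,"y":0.0003,"z":0.0523,"spin":0,"claw":0.0},
    {"x":0,"y":0.0003,"z":0.0523,"spin":0,"claw":0.0},
    {"x":0,"y":0.0003,"z":0.0523,"spin":0,"claw":0.0}
  ]
}}

```text
time_s: 16.75
position: [0.5627, -0.01, 0.1475]
orientation: [179.6, -0.3, 73.0]
wrist_force: [-0.8, 0.1, -7.5]
finger_gap: 0.0114
```

```bash
python3 upfit.py wZ; python3 -c "
from h import *
grab('scene','sZ');grab('side','dZ')
plan(.5622,-.0099,.1468,73)
# mould/upper in the wrist view, mould frame
d=load('wZ');a=np.radians(-17)
q=cloud(d)-np.array([.5724,.0234,0]);M=np.nan_to_num(np.stack([q[...,0]*np.cos(a)+q[...,1]*np.sin(a),-q[...,0]*np.sin(a)+q[...,1]*np.cos(a),q[...,2]],-1),nan=9)*1000
p=M.reshape(-1,3)
b=p[(p[:,2]>115)&(p[:,2]<133)&(abs(p[:,0])<60)&(p[:,1]>-29)&(p[:,1]<60)];print('block',cv2.minAreaRect(b[:,:2].astype(np.float32)),np.median(b[:,2]))
f=p[(p[:,2]>6)&(p[:,2]<14)&(p[:,1]>20)&(p[:,1]<60)&(p[:,0]>-140)&(p[:,0]<70)];print('foot +y edge',np.percentile(f[:,1],[98,99.5]),np.percentile(f[:,0],[.5,99.5]))
for t in ['sZ','dZ']:
    im=cv2.imread(f'pics/{t}.png');
    c=(slice(130,270),slice(230,380)) if t=='sZ' else (slice(120,260),slice(200,350))
    cv2.imwrite(f'pics/{t}z.png',im[c])
cv2.imwrite('pics/q6.png',np.hstack([cv2.resize(cv2.imread(f'pics/{t}z.png'),(390,364),interpolation=2) for t in ('sZ','dZ')]))
"
```

```text
block in tool 16376 ((40.4140510559082, -1.6681098937988281), (52.835147857666016, 90.81121063232422), 0.023622162640094757)
world slopes deg [ 0.27 -0.34] top z mm 124.4 14217
spine y [ 5.80640493e-04 -1.77036149e+00] z 1.287884264918974 x end 63.00843046587247
[179.57540335  -0.25461544  73.0068035 ]
t 16.9 pos [ 0.5625 -0.0099  0.1473] rpy [179.59  -0.25  73.01] shift [-0.0001 -0.0003  0.0005] spin 0.0002 q6 14.6 F [ 0.  -0.  -8.7] gap 0.0114
block ((-1.1324539184570312, 1.9771041870117188), (60.489723205566406, 90.81405639648438), 89.98353576660156) 124.51086715464636
foot +y edge [45.07581837 45.13955427] [-138.74787821   57.14311362]
```

View pics/q6.png

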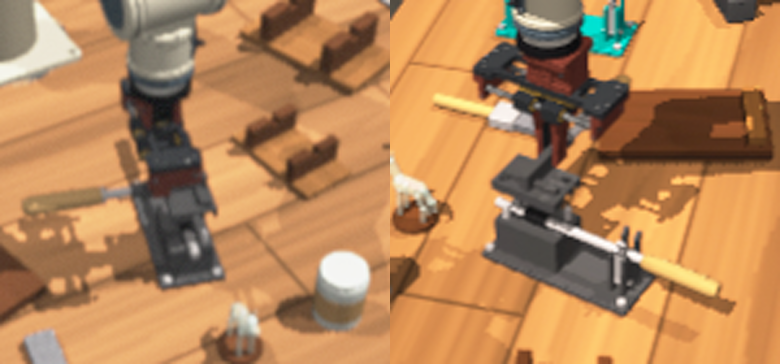

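View pics/wZ.png

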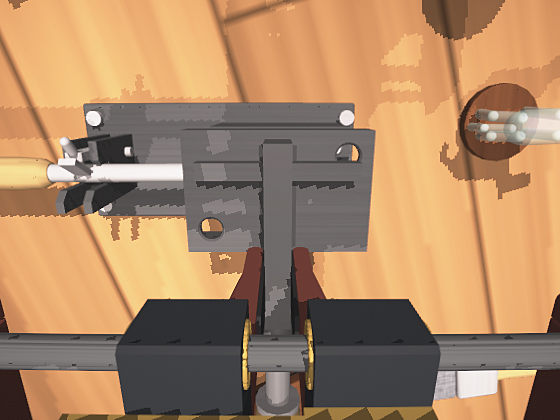

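```bash
python3 -c "
from h import *
d=grab('wrist','wZ2');s=state();R=toolR(s);V=d['view'];c=-V[:3,:3].T@V[:3,3]
print(s['position'],s['orientation'])
print('cam in tool',(R.inv().apply(c-s['position'])*1000).round(2),'axes',R.inv().apply(V[:3,:3]).round(4).tolist())
d=load('wX');s0=dict(position=np.array([.4834,-.2741,.1086]),orientation=np.array([179.956,-.543,19.502]));R=toolR(s0);V=d['view'];c=-V[:3,:3].T@V[:3,3]
print('cam in tool X',(R.inv().apply(c-s0['position'])*1000).round(2),'axes',R.inv().apply(V[:3,:3]).round(4).tolist())
for t in ['wX','wZ','wZ2']:
    d=load(t);T=d['z_map']
    for v in (170,210):
        print(t,v,d['pixels'][v,258:298].sum(1)//3)
"
```

```text
[ 0.56237443 -0.00987994  0.14717097] [179.60124215  -0.24829297  73.01306243]
cam in tool [  78.37   -1.66 -143.06] axes [[0.0002, 1.0, 0.0005], [-0.958, 0.0004, -0.2867], [-0.2867, -0.0004, 0.958]]
cam in tool X [  77.37   -0.34 -143.77] axes [[0.0002, 1.0, -0.0007], [-0.9581, 0.0, -0.2864], [-0.2864, 0.0007, 0.9581]]
wX 170 [115 114 115 114 114 116 117 117 116 117 117 117 117 117 116 117 116 117
 117 116 117 116 117 116 117 117 116 117 116 117 117 116 119 120  90  60
  66  66  67  66]
wX 210 [117 115 102 107 107 110 116 115 115 116 115 116 115 116 115 115 116 115
 115 115 115 115 115 115 115 115 116 116 115 116 114 115 117 122  50  58
  58  58  67  67]
wZ 170 [109 112  54  58  59 103 113 111 110 110 110 111 110 111 111 111 110 110
 110 110 110 110 110 111 111 110 111 110 110 110 110 110 110 111 109 108
 108 108 108 107]
wZ 210 [111 104  80  87  49  68 115 110 109 109 108 109 109 110 108 109 109 108
 109 109 108 109 109 109 109 109 109 109 110 109 110 110 109 110  88  91
  91  89 116 113]
wZ2 170 [109 112 112  55  59 103 114 112 111 111 111 109 111 111 110 110 110 111
 111 110 110 111 110 111 111 111 110 111 110 110 110 110 111 111 109 107
 109 108 109 108]
wZ2 210 [113 110  83  53  50  70 115 110 109 109 108 108 109 108 109 108 109 109
 109 109 110 109 108 110 109 109 109 109 109 109 108 109 110 110  89  91
  89  90 115 112]
```

```bash
python3 -c "
from h import *
S={'wrist0':([.27159603,-.56246661,.2410981],[-179.93328,-.0007245,25.7728]),
'wU':([.45,-.2903,.2998],[-179.9,.04,19.97]),'wM':([.5671,.0286,.2992],[180,-.17,161.54]),
'wR':([.5006,.2688,.2797],[179.94,-.15,-172.24]),'wP':([.4898,.0498,.1685],[179.97,-.18,163.08]),'wQ':([.4904,.0498,.0958],[179.98,-.18,163.05]),
'wV':([.4842,-.2735,.2076],[179.9,-.59,19.59]),'wX':([.4834,-.2741,.1086],[179.956,-.543,19.502]),'wZ2':([.56237,-.00988,.14717],[179.6,-.248,73.01])}
A=[];B=[]
for t,(p,o) in S.items():
    d=load(t);V=d['view'];c=-V[:3,:3].T@V[:3,3];R=Ro.from_euler('xyz',o,degrees=True).as_matrix()
    A.append(np.c_[R,np.eye(3)]);B.append(c-np.array(p));print(t,(R.T@(c-np.array(p))*1000).round(2))
A=np.vstack(A);B=np.hstack(B);x,r,k,sv=np.linalg.lstsq(A,B,rcond=None);print((x*1000).round(2),k,(1000*(B-A@x)).reshape(-1,3).round(2))
"
```

```text
wrist0 [  77.26   -0.83 -142.84]
wU [  77.38   -0.86 -143.02]
wM [  80.54   -0.97 -142.9 ]
wR [  80.73    0.53 -142.83]
wP [  80.57   -0.72 -142.69]
wQ [  80.57   -0.54 -142.9 ]
wV [  77.19   -0.63 -142.87]
wX [  77.37   -0.34 -143.77]
wZ2 [  78.37   -1.66 -143.06]
[ 7.8900e+01 -5.0000e-02 -1.3419e+02 -1.7700e+00 -4.0000e-02  8.8000e+00] 6 [[-0.03  0.01 -0.15]
 [ 0.08  0.27  0.04]
 [-0.05 -0.32 -0.08]
 [-0.1   0.37 -0.15]
 [-0.   -0.12 -0.29]
 [ 0.06  0.05 -0.08]
 [-0.12 -0.01 -0.13]
 [ 0.15 -0.22  0.77]
 [ 0.01 -0.02  0.07]]
```

{"op": "move_arm", "data": {
  "commands": [
    {"x":-0.0017,"y":0.0013,"z":0.0006,"spin":0,"claw":0.0},
    {"x":-0.0017,"y":0.0013,"z":0.0006,"spin":0,"claw":0.0},
    {"x":-0.0017,"y":0.0013,"z":0.0006,"spin":0,"claw":0.0},
    {"x":-0.0017,"y":0.0013,"z":0.0006,"spin":0,"claw":0.0},
    {"x":-0.0017,"y":0.0013,"z":0.0006,"spin":0,"claw":0.0},
    {"x":-0.0017,"y":0.0013,"z":0.0006,"spin":0,"claw":0.0}
  ]
}}

```text
time_s: 17.55
position: [0.5631, -0.0119, 0.1466]
orientation: [179.6, -0.2, 73.0]
wrist_force: [0.6, -1.2, -7.6]
finger_gap: 0.0117
```

```bash
python3 upfit.py wF; python3 -c "
from h import *
plan(.5628,-.0116,.1465,73);s=state();print(s['joint_velocities'].round(2))
d=load('wF');a=np.radians(-17)
q=cloud(d)-np.array([.5724,.0234,0]);M=np.nan_to_num(np.stack([q[...,0]*np.cos(a)+q[...,1]*np.sin(a),-q[...,0]*np.sin(a)+q[...,1]*np.cos(a),q[...,2]],-1),nan=9)*1000
p=M.reshape(-1,3)
b=p[(p[:,2]>115)&(p[:,2]<133)&(abs(p[:,0])<60)&(p[:,1]>-29)&(p[:,1]<60)];print('block',cv2.minAreaRect(b[:,:2].astype(np.float32)),np.percentile(b[:,:2],[.5,99.5],axis=0).round(1),np.median(b[:,2]))
f=p[(p[:,2]>6)&(p[:,2]<14)&(p[:,1]>20)&(p[:,1]<60)&(p[:,0]>-140)&(p[:,0]<70)];print('foot +y edge',np.percentile(f[:,1],[98,99.5]))
r=p[(p[:,2]>62)&(p[:,2]<68)&(abs(p[:,1])<9)&(p[:,0]>-110)&(p[:,0]<-50)];print('rod y,z',r[:,1].mean(),np.percentile(r[:,2],90),len(r))
"
```

```text
block in tool 16438 ((40.42061233520508, -2.0037193298339844), (90.787109375, 52.84553527832031), 89.98260498046875)
world slopes deg [ 0.22 -0.34] top z mm 123.5 14196
spine y [-0.00195375 -1.76489192] z 1.3689342056388394 x end 63.053680971818586
[179.60147881  -0.24717105  73.01534497]
t 17.6 pos [ 0.5631 -0.0119  0.1466] rpy [179.6   -0.25  73.02] shift [ 0.0002 -0.0004  0.0001] spin 0.0003 q6 14.4 F [-0.5  0.1 -7.7] gap 0.0117
[ 0.04 -0.13  0.04  0.   -0.1  -0.01]
block ((-0.38486480712890625, 0.7596378326416016), (90.77638244628906, 59.517860412597656), 0.029811352491378784) [[-45.  -28.6]
 [ 44.4  30.4]] 123.61232867730939
foot +y edge [44.7964447  44.85541058]
rod y,z 1.3203240258529398 66.19599072892717 1287
```

```bash
python3 -c "
from h import *
d=grab('side','dF');b=d['pixels'][100:280,160:380,::-1];cv2.imwrite('pics/dFz.png',cv2.resize(b,None,fx=3.3,fy=3.3,interpolation=2))
a0=load('side0')
for n,c in [('tin',(188,216)),('horse',(207,195)),('brush',(250,165))]:
    u,v=c;print(n,np.abs(d['pixels'][v-15:v+15,u-15:u+15].astype(int)-a0['pixels'][v-15:v+15,u-15:u+15]).mean().round(2))
"
```

```text
tin 5.91
horse 6.11
brush 54.02
```

View pics/dFz.png

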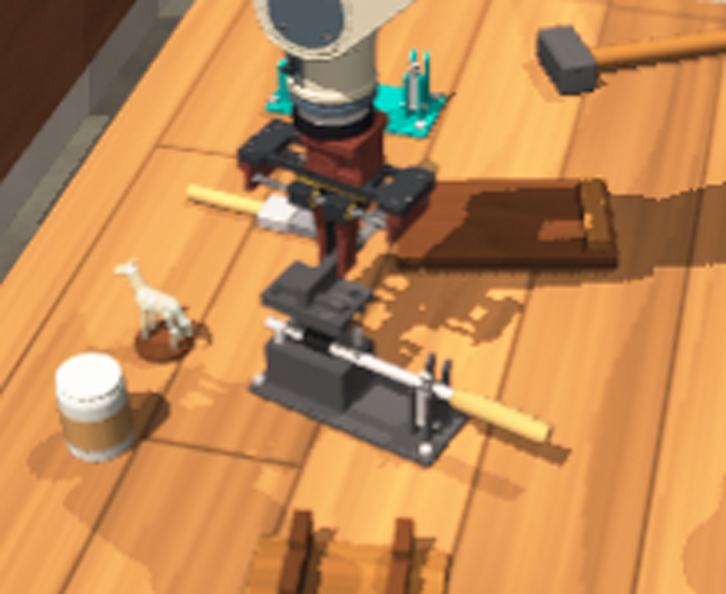

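The side view shows the upper half held over the block and the rod in the clip at (425,385). The tin, horse and brush are where they were; the arm hides part of the brush. Handing in.

```bash
python3 -c "
from h import *
print(env.finish_job())"
```

```text
the job is handed in; nothing more can be done
None
```

The rod is home in the clip and released, and the arm is holding the upper half still about 5 cm above the lower half. I handed the job in at about 17.6 s; it reports no verdict.

- **Rod:** I pressed it down past the jaw with a peak upward force of about 19 N. The jaw closed back over it. The rod lies level with its axis at 60 mm, the core is centred in the pocket, and my last view shows its height unchanged.
- **Upper half:** It is gripped by the spine at its balance point, with its arm crosswise to the rod, out over the −y side. The underside is about 50 mm above the face, within 1 mm of centred on the dowels and about 0.4° off level. Nothing showed contact with the mould or rod.
- **Bystanders:** The tin and the glass horse look unmoved in the side view. The automatic check on the brush came out unclear because the arm now hides part of it; by eye it lies where it was.

**Camera mismatch:** The wrist camera's stated pose was about 1.8 mm off the arm's coordinates along x. I found this when the upper half first hovered about 2 mm off centre. I corrected it by measuring the upper half and the mould in the same camera frame.

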